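# Lock the lathe spindle and hold the guard gate wide

### The job

The turned baluster has to come off the lathe: lock the spindle by putting the blue-handled index pin, from the tool block, fully home in the hole of the brass bush on top of the headstock and let go of it there. Then squeeze the red interlock catch on the guard gate until it stays in, and only after it the yellow one; take the gate by its black upright grip, swing it towards you past its click stop until it stands square out from the lathe, and finish still holding it there by the grip, because it swings back by itself. Leave the other tools and things on the bench where they are.

Things in the scene. Friction and masses are not known exactly. Their poses are not given: they have to be found in the camera images.
- pin_center (a point): Index pin, loose, upright in one of the tool block's three holes (varies). This point: its axis, half-way up the blue round handle. Handle 50 mm tall (25 mm either way), 23 mm wide over most of it; below it a brass collar 22 mm wide, underside 29 mm under this point, resting on the block's top; then the steel shank, 10 mm wide, 33 mm long, tip tapered. z up along the pin; about 70 g.
- pin_tip (a point): Lower end of the index pin's steel shank, on its axis, 62 mm below pin_center.
- tool_block: Dark wooden block fixed on the bench, 60 mm (its x) by 150 mm (its y) by 48 mm high; origin under its centre. Three upright holes 13 mm wide along its y, at -50, 0 and +50 mm, hold the blue index pin, a bradawl (light wooden handle) and a steel knock-out bar, about equally tall, in any order. Pinch across the row (along its x) to stay clear of the neighbours.
- index_hole (a point): Centre of the mouth of the index hole in the top of a brass bush, 44 x 44 x 37 mm, that stands on the lathe's headstock; mouth 0.222 m above the bench. Hole upright, 12.5 mm wide, mouth bevelled 2 mm, 37 mm deep. The pin is home when its collar rests on the bush. Axes: y along the spindle to the drive end (left), x away from the operator, z up.
- red_catch (a joint): Red squeeze catch of the guard gate, in m: 0 = out (locked), 0.008 = squeezed fully in (unlocked); each of its two tabs moves in by this much, both together. Sprung over centre: about 5 N on each tab, less as it goes in; past half-way it snaps in and stays in by itself.
- yellow_catch (a joint): Yellow squeeze catch of the gate; values and behaviour as for the red one.
- red_catch_center (a point): Midway between the two upright red tabs on the gate's top rail, at the height to pinch them: 27 mm above the rail, 15 mm below the tabs' tops. Tabs at +-20 mm along y of this frame (the rail), 6 mm thick, 24 mm wide across; 46 mm over the outsides when out, 30 mm when fully in. y points along the rail to the hinge, x away from the operator (gate shut), z up. Moves with the gate.
- yellow_catch_center (a point): The same point of the yellow catch, which has the same sizes and axes; on the same rail, 150 mm nearer the hinge.
- gate (a joint): Guard gate, clear pane in a grey frame, in rad: 0 = shut, 1.57 = square out, 1.85 = its stop. Turns about an upright axis, free end towards the robot (clockwise from above); locked until both catches are in. Its spring closes it: 0.2 N m shut, 0.5 N m square out. A click stop adds up to 0.8 N m from 0.4 to 0.75 rad. Released before the click it shuts, after it falls back to about 0.95.
- gate_hinge (a point): Point on the gate's upright hinge axis, at the height of the top rail's upper face (0.18 m above the bench). The gate reaches 257 mm from here, its underside 60 mm above the bench. The frame turns with the gate: y along it, away from its free end; z up.
- grip_center (a point): Centre, at the height to hold it, of the gate's black rubber upright grip: round, 20 mm in diameter, rubber from 33 mm below to 25 mm above this point. It stands on a bent arm 55 mm in front of the gate's top rail (towards the operator, gate shut), half-way between the two catches; 150 mm from the hinge axis. This point is 38 mm above the rail's top and 4 mm below the tops of the tabs.
- gate_grip: The same grip as a part of the gate; origin at its foot, 45 mm below grip_center.
- bradawl: Loose bradawl with light wooden handle, in the tool block; leave it. Origin at its tip.
- knockout_bar: Loose steel knock-out bar, in the tool block; leave it. Origin at its tip.
- wax_tin: Loose flat round tin, 70 mm wide, 28 mm high, on the bench in front of the gate, which passes above it; leave it. Origin under its centre.
- finial: Loose turned wooden finial, 52 mm wide, 102 mm high, standing on the left of the bench; leave it. Origin under its centre.
- mug: Loose blue mug, 76 mm wide, 88 mm high, on the left; leave it. Origin under its centre.
- blank_a: Loose square hardwood blank 55 x 160 x 55 mm, lying on the left; leave it. Origin under its centre.
- oil_bottle: Loose white bottle with red cap, 56 mm wide, 130 mm high, on the right; leave it. Origin under its centre.
Mind the look-alikes: they are no part of the job. Of the things shaped like the part that bears pin_center, the blue one is meant.

How it is judged:
On the way, in this order (a step that is already met when the one before it is completed fails the run):
1. the index pin is home in the headstock and let go, both catches still out (z of pin_tip in the frame of index_hole below -0.028 m and horizontal distance between pin_tip and index_hole below 0.004 m and angle between pin_center's own z axis and vertical below 0.12 rad and contact force between the fingers and index_pin below 0.1 N and value of joint each of red_catch, yellow_catch below 0.003 m), for 0.2 s.
2. the red catch is squeezed in while the yellow one is still out (value of joint red_catch above 0.006 m and value of joint yellow_catch below 0.003 m), for 0.1 s.
3. the yellow catch is squeezed in too, the gate still shut (value of joint each of red_catch, yellow_catch above 0.006 m and value of joint gate below 0.1 rad), for 0.1 s.
4. the gate is swung past its click stop by the grip (value of joint gate above 1.15 rad and contact force between the fingers and gate_grip above 0.3 N), for 0.1 s.
At the end, for the whole second after the job is handed in: The index pin is home in the headstock (within 5 mm of full depth, upright), both catches are in (more than 6 of 8 mm), the gate stands still at 1.40 rad or more (square is 1.57), and the fingers hold it by its grip (more than 0.5 N) (z of pin_tip in the frame of index_hole below -0.028 m and horizontal distance between pin_tip and index_hole below 0.004 m and angle between pin_center's own z axis and vertical below 0.12 rad and value of joint each of red_catch, yellow_catch above 0.006 m and value of joint gate above 1.4 rad and velocity of joint gate between -0.1 and 0.1 rad/s and contact force between the fingers and gate_grip above 0.5 N); the arm keeps its last pose, push and grip.
It fails at once if another tool of the tool block is shifted by more than 25 mm or tipped (distance of any of bradawl, knockout_bar from where it was at the start of the episode above 0.025 m or angle between any of bradawl, knockout_bar's own z axis and vertical above 0.35 rad).
It fails at once if the wax tin or the oil bottle is shifted by more than 25 mm or tipped (distance of any of wax_tin, oil_bottle from where it was at the start of the episode above 0.025 m or angle between any of wax_tin, oil_bottle's own z axis and vertical above 0.35 rad).
It fails at once if the finial, the mug or the blank is shifted by more than 25 mm or tipped (distance of any of finial, mug, blank_a from where it was at the start of the episode above 0.025 m or angle between any of finial, mug, blank_a's own z axis and vertical above 0.35 rad).
It also fails if it takes over 70 s, if anything falls off the work surface, if the arm or the gripper's body presses on something with over 40 N, if the wrist force passes 120 N, or if a joint passes its speed limit or range.

### The arm

A 6-joint arm with a two-finger parallel gripper is mounted at the origin on the work surface. World frame = base frame: x ahead of the robot, y to its left, z up, the work surface at z = 0. Lengths are in m, angles in rad, forces in N, time in s.
With the tool pointing down it reaches from about 0.425 to 0.95 m from the base axis. Payload 3.5 kg.
Tool frame: the origin (TCP) lies midway between the tips of the shut fingers; the grasp point (between the pads) lies 19 mm behind it; z points along the fingers, x is the direction in which the jaws open and shut, and the axes are right-handed (so a half turn about z gives the same grasp; the last joint's range is limited). The gripper opens to 85 mm and grips with 20 to 120 N. Pads are 22 mm wide; open, the fingers measure 114 mm over their backs; the gripper's body (76 mm by 85 mm) begins 54 mm behind the grasp point. The pads swing forward as they close: fully open they stand 13 mm farther back than shut.
Start: joints at [1.089, 0.286, 1.577, -0, 1.279, -0.15], TCP at [0.22, 0.638, 0.194] pointing down, gripper open.
Joint ranges: [-2.77, 2.77], [-0.9, 2.22], [0.21, 2.48], [-1.53, 4.67], [0.24, 2.81], [-2.84, 2.84]. Speed limits (rad/s): [2.79, 2.79, 3.14, 3.14, 3.14, 3.14].

### API

Orientations are given as a unit quaternion [x, y, z, w].
In Python, from plant import readout, optics, ctrl gives the robot as it stands. The module is installed in compiled form; this text tells all that it offers.
- The arm moves only by the shell command python3 -m crank 'ROWS' [OPENING] [FORCE]. ROWS is text: rows parted by semicolons, each of 6 numbers parted by spaces: the shift along the tool's x, y, z in mm, then the turn, a rotation vector about the tool's x, y, z in rad. In form: dx dy dz ax ay az; .... A call has 1 to 5 rows; each row shifts and turns the commanded pose from where the row before left it, along the tool's axes as they then stand; what a row does not reach is not made up. A row lasts 1/8 s, in which the tool goes at most 62.5 mm and 10.7 degrees, less where a joint would pass 70% of its speed; a pose out of reach is approached as far as the arm can. A call is refused whole if a number of a shift passes 62.5 or a number of a turn 0.188, either way. A call with a gripper value outside its range is refused whole. OPENING is the opening, from -1 (shut) to 1 (fully open), set as the call begins (- or left out, the last holds). The fingers move at their own pace and stop on an object; FORCE is the grip in N (left out, the last holds). Time passes only in rows, so rows that do not move let the fingers close. It gives the time, the measured TCP pose, the force and the opening at its end, in the units of the state.
- readout.get_state(): the state, without advancing time (a new reading comes with each control period).
- optics.read_camera(name): name is "side" or "top" or "wrist"; returns the picture (420x560x3 uint8, red, green, blue); there is no depth.
- optics.calibration(name): a dict with "mtx" (3x3 intrinsics, pixels), "rvec" (rotation vector, rad) and "tvec" (3), from world to camera coordinates, as OpenCV has them; the wrist camera has in their place "tool_from_camera" (4x4, takes a point from camera to tool coordinates, whose origin is the TCP and whose axes are the tool frame's). Camera axes: x right, y down, z forward; pixel columns grow to the right and rows downward; lengths in m; the calibration is good to about 2 mm. A picture is of the moment at which its call begins: read the wrist's pose just before it. calibration takes no time and is no camera call.
- ctrl.sign_off(): hands the job in, once; it reports no verdict.
Trained networks look in the newest picture that a camera, given by its name, has taken for a name from the list of things; names that differ only in an ending like _2 or _b are one class to them, and where a whole thing is asked for, a point or a joint stands for the part that bears it (a point fixed in the world has none). Each returns a list of dicts, best first, with "p" (0 to 1); they miss things now and then, are a little off and sometimes report something else, mostly with a low value. They report only what shows in the picture. A call takes as long as a camera call. They do not tell look-alikes from the thing itself.
- optics.recognise(camera, thing): "xy" ([column, row] as shares, 0 to 1, of the picture: columns of its width, rows of its height, amid what is visible of it).
The state is a dict: "time": time; "qpos": joint angles; "dq": joint speeds; "joint_efforts": joint torques, N m; "eef_pos": TCP position; "tcp_rot": TCP orientation; "contact_force": force on the tool from outside, world axes, zero at the start; "wrist_torque": the same for the moment, N m; "opening": opening from 0.0 (shut) to 1.0 (fully open).
Only numpy, scipy, OpenCV 4.12 (cv2) and the standard library are available. Lean on these libraries where they do the work, as an engineer would, in place of code of your own. Each camera call takes 0.05 s, during which the arm holds its last target.

## Working session

There is one attempt and no reset: what is moved stays moved. The work goes in short steps, Python scripts to look and compute and a shell command to move; the robot and the scene stay as the last step left them, time stands still between calls to the robot, and variables do not carry over. Pictures are saved under pics/ and viewed, and the job is handed in when it is done.

```bash
mkdir -p pics
cat > h.py <<'E'
import numpy as np, cv2
from scipy.spatial.transform import Rotation as R
from plant import readout, optics, ctrl
def cam(name, st=None):
    c=optics.calibration(name)
    K=np.array(c["mtx"],float)
    if name!="wrist":
        Rm=cv2.Rodrigues(np.array(c["rvec"],float))[0]; t=np.array(c["tvec"],float).ravel()
        return K,Rm,t
    st=st or readout.get_state()
    T=np.eye(4);T[:3,:3]=R.from_quat(st["tcp_rot"]).as_matrix();T[:3,3]=st["eef_pos"]
    W=np.linalg.inv(T@np.array(c["tool_from_camera"]))
    return K,W[:3,:3],W[:3,3]
def proj(c,P):
    K,Rm,t=c; p=K@(Rm@np.asarray(P,float)+t); return p[:2]/p[2]
def ray(c,uv):
    K,Rm,t=c; d=Rm.T@np.linalg.inv(K)@np.array([uv[0],uv[1],1.]); return -Rm.T@t,d/np.linalg.norm(d)
def atz(c,uv,z):
    o,d=ray(c,uv); return o+d*(z-o[2])/d[2]
def tri(obs):
    A=np.zeros((3,3));b=np.zeros(3)
    for c,uv in obs:
        o,d=ray(c,uv);M=np.eye(3)-np.outer(d,d);A+=M;b+=M@o
    X=np.linalg.solve(A,b); return X,[np.round(proj(c,X)-uv,1) for c,uv in obs]
def save(img,n,s=1.4):
    cv2.imwrite("pics/"+n,cv2.resize(img[:,:,::-1],None,fx=s,fy=s,interpolation=cv2.INTER_CUBIC))
E
python3 - <<'E'
from h import *
s=readout.get_state(); print(s["time"],s["eef_pos"],s["tcp_rot"],s["opening"])
for n in ["top","side","wrist"]:
    im=optics.read_camera(n); save(im,f"a_{n}.png"); np.save(f"pics/a_{n}.npy",im)
c=cam("top");print(-c[1].T@c[2]); c=cam("side");print(-c[1].T@c[2])
print(optics.calibration("wrist"))
E
```

```text
0.0 [0.21949937 0.63752575 0.19213724] [ 8.14169717e-01  5.80625769e-01 -1.04269300e-03  5.49850843e-04] 1.000739179639703
[ 0.33709391 -0.00361783  1.18850895]
[ 0.4012067  -0.79101907  0.95510238]
{'mtx': array([[336.64507879,   0.        , 273.27322632],
       [  0.        , 336.64507879, 206.46000171],
       [  0.        ,   0.        ,   1.        ]]), 'tool_from_camera': array([[ 9.99998903e-01,  1.19824339e-03, -8.70533082e-04,
         7.32496081e-04],
       [-9.07674224e-04,  9.60264447e-01,  2.79090250e-01,
        -7.00464912e-02],
       [ 1.17036002e-03, -2.79089154e-01,  9.60264482e-01,
        -1.80226584e-01],
       [ 0.00000000e+00,  0.00000000e+00,  0.00000000e+00,
         1.00000000e+00]])}
```

View pics/a_top.png

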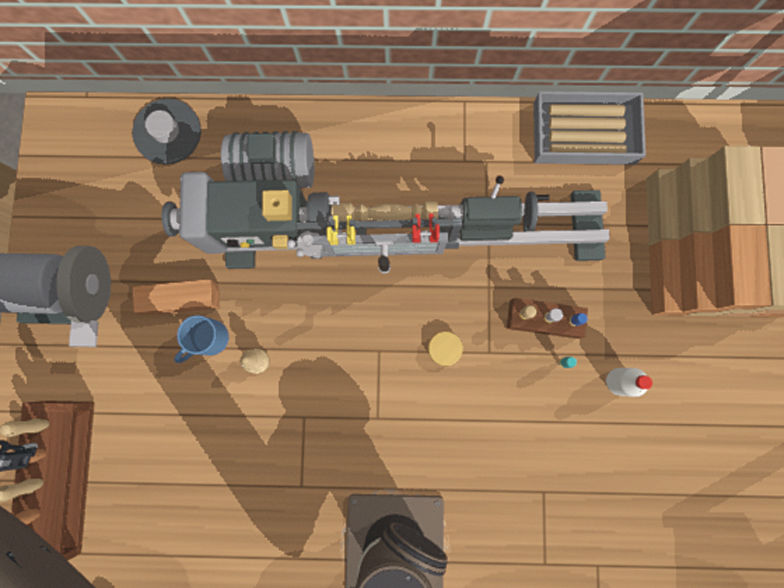

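View pics/a_side.png

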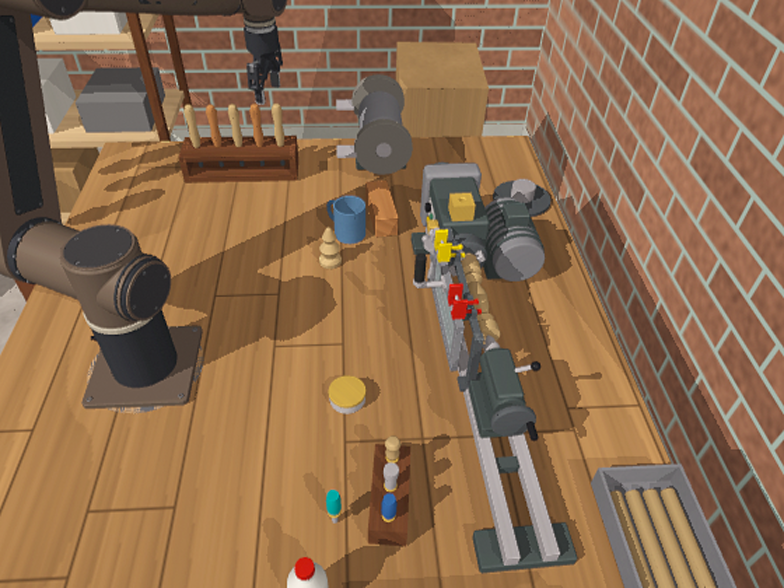

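View pics/a_wrist.png

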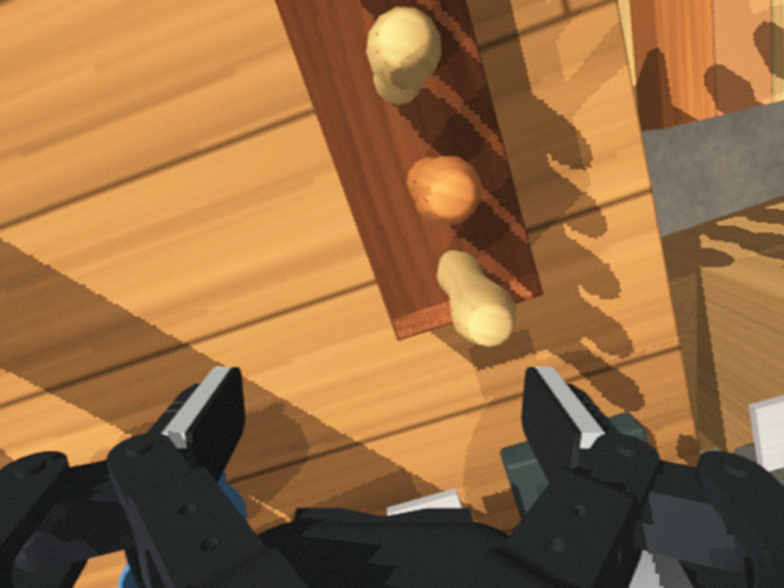

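The top view (784x588) shows the block's tools at (527,313) wood, (555,315) steel and (580,320) blue. A teal look-alike stands outside the block at (569,362). The bush is at (277,205), the yellow tabs at about (342,232), the red ones at about (426,230) and the grip at (384,263). The side view has the blue pin at (389,507) and the teal one at (334,503).

Run:
```python
from h import *
names=["pin_center","pin_tip","tool_block","index_hole","red_catch_center","yellow_catch_center","gate_hinge","grip_center","bradawl","knockout_bar","wax_tin","oil_bottle"]
W=np.array([560,420])
C={n:cam(n) for n in ["top","side"]}
for nm in names:
    o={}
    for n in C:
        r=optics.recognise(n,nm)
        o[n]=[(np.round(np.array(d["xy"])*W,1).tolist(),round(d["p"],2)) for d in r[:3]]
    print(nm,o)
    if o["top"] and o["side"]:
        X,e=tri([(C[n],np.array(o[n][0][0])) for n in C]); print("   ",X.round(4),e)
print(readout.get_state()["time"])
a=np.load("pics/a_top.npy");b=np.load("pics/a_side.npy")
p=cv2.resize(a[195:290,340:480],None,fx=4,fy=4,interpolation=cv2.INTER_CUBIC)
q=cv2.resize(b[300:400,200:320],None,fx=4,fy=3.8,interpolation=cv2.INTER_CUBIC)[:380]
save(np.hstack([p,q])[:,:1040],"crop1.png",0.76)
p=a[120:200,180:330];save(p,"crop2.png",5)
p=b[120:280,290:400];save(p,"crop3.png",3.7)
```

```text
pin_center {'top': [([411.6, 229.8], 0.68)], 'side': [([241.3, 359.0], 0.57), ([275.8, 360.5], 0.55)]}
    [ 0.4089 -0.3479  0.0983] [array([ 2.1, 12.5]), array([16.1, -3.5])]
pin_tip {'top': [([405.7, 255.9], 0.45)], 'side': [([236.9, 360.1], 0.57), ([279.9, 361.6], 0.51)]}
    [ 0.3691 -0.3369  0.0619] [array([0.2, 1.6]), array([ 2. , -0.3])]
tool_block {'top': [([389.5, 234.0], 0.9)], 'side': [([280.8, 360.1], 0.8)]}
    [ 0.4512 -0.3099 -0.0042] [array([-0.1, -4.1]), array([-5.3,  0.6])]
index_hole {'top': [([197.8, 145.9], 0.88)], 'side': [([330.0, 148.0], 0.61)]}
    [0.6363 0.2215 0.2028] [array([-0. , -0.3]), array([-0.3,  0.1])]
red_catch_center {'top': [([269.4, 171.7], 0.89)], 'side': [([270.3, 355.9], 0.73), ([317.8, 207.6], 0.71)]}
    [ 0.591   0.0116 -0.4638] [array([13. , 33.2]), array([ 36. , -20.8])]
yellow_catch_center {'top': [], 'side': [([319.1, 205.5], 0.9)]}
gate_hinge {'top': [([267.6, 173.5], 0.93), ([412.4, 229.3], 0.3)], 'side': [([313.8, 203.3], 0.94)]}
    [0.5751 0.0459 0.1552] [array([0. , 1.2]), array([ 1.1, -0.2])]
grip_center {'top': [([275.7, 181.9
[... 165 characters left out ...]
5.9], 0.36)], 'side': [([325.6, 210.4], 0.7), ([271.9, 354.8], 0.59), ([302.3, 199.3], 0.53)]}
    [ 0.4868 -0.2004  0.3689] [array([  3.6, -28.3]), array([-31.1,   1.6])]
knockout_bar {'top': [([388.3, 232.2], 0.68)], 'side': [([279.8, 341.9], 0.5)]}
    [ 0.4501 -0.2929  0.0489] [array([-0.1, -3.8]), array([-4.7,  0.5])]
wax_tin {'top': [([316.7, 248.2], 0.68), ([268.3, 174.2], 0.43)], 'side': [([250.4, 281.6], 0.55), ([329.3, 148.3], 0.41)]}
    [ 0.3956 -0.0945  0.0111] [array([-0.1, -1. ]), array([-1.1,  0.1])]
oil_bottle {'top': [([449.4, 271.2], 0.96)], 'side': [([217.9, 408.9], 0.91), ([301.2, 199.2], 0.46)]}
    [ 0.3314 -0.4467  0.0838] [array([0.1, 0.9]), array([ 1.3, -0.2])]
1.35
```

View pics/crop1.png

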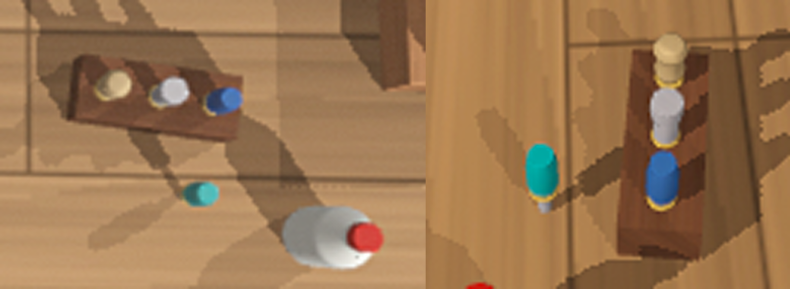

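View pics/crop2.png

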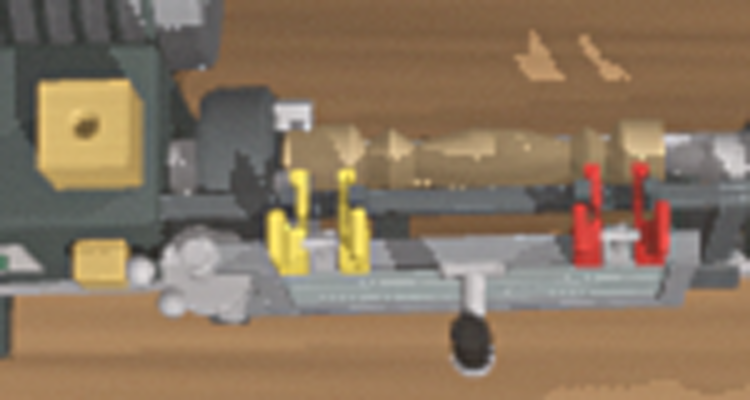

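View pics/crop3.png

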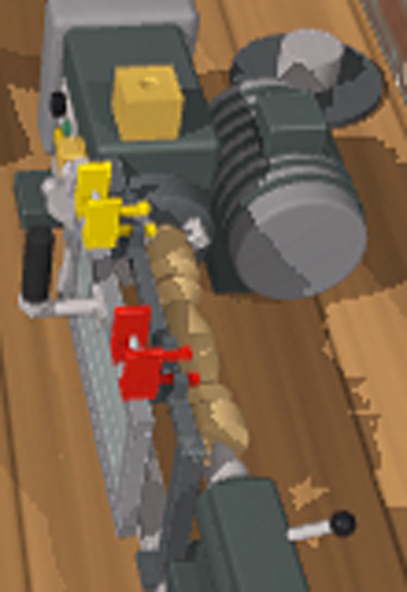

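Run:
```python
from h import *
T=cam("top");S=cam("side")
a=np.load("pics/a_top.npy");b=np.load("pics/a_side.npy")
def blob(im,lo,hi,box):
    x0,y0,x1,y1=box
    h=cv2.cvtColor(im[y0:y1,x0:x1],cv2.COLOR_RGB2HSV)
    m=cv2.inRange(h,lo,hi); n,l,s,c=cv2.connectedComponentsWithStats(m)
    return sorted([(int(s[i,4]),(c[i]+[x0,y0]).round(1).tolist(),(s[i,:4]+[x0,y0,0,0]).tolist()) for i in range(1,n) if s[i,4]>8],reverse=True)[:4]
print("blue top",blob(a,(105,120,50),(125,255,255),(395,215,440,245)))
print("blue side",blob(b,(105,120,50),(125,255,255),(255,330,300,385)))
for nm,lo,hi in [("red",(0,200,80),(6,255,255)),("yel",(26,180,80),(32,255,255))]:
    print(nm,"top",blob(a,lo,hi,(220,140,330,180))); print(nm,"side",blob(b,lo,hi,(295,150,345,235)))
print("hole",tri([(T,(197.4,145.4)),(S,(330.3,142.7))]), atz(T,(197.4,145.4),.222),atz(S,(330.3,142.7),.222))
f=lambda x,y:(340+x/3.04,195+y/3.04)
for p in [(80,57),(242,78),(236,140),(76,120)]: print(atz(T,f(*p),.048).round(4))
# bush top corners crop2
for p in [(40,82),(132,82),(132,176),(40,178)]: print(p,atz(T,(180+p[0]/5,120+p[1]/5),.222).round(4))
# grip top
g=(180+470/5,120+325/5)
```

```text
blue top [(51, [414.3, 227.7], [409, 224, 10, 8])]
blue side [(153, [277.5, 361.2], [273, 353, 10, 18])]
red top []
red side [(262, [327.5, 215.4], [320, 203, 22, 25]), (9, [342.0, 222.0], [341, 221, 3, 3])]
yel top []
yel side [(213, [316.8, 175.1], [311, 164, 19, 23])]
hole (array([0.63287872, 0.21792979, 0.22340131]), [array([-0. , -0.9]), array([-0.8,  0.2])]) [0.63094831 0.21813194 0.222     ] [0.63569367 0.22073055 0.222     ]
[ 0.4909 -0.2319  0.048 ]
[ 0.4738 -0.3821  0.048 ]
[ 0.416 -0.375  0.048]
[ 0.4319 -0.2276  0.048 ]
(40, 82) [0.6536 0.2426 0.222 ]
(132, 82) [0.6543 0.1968 0.222 ]
(132, 176) [0.6064 0.1947 0.222 ]
(40, 178) [0.6047 0.2402 0.222 ]
```

Two candidates for the pin: the blue one in the block, at top (414,228) and side (277,361), and the teal one standing on the bench, at top (406,258) and side (238,360). The blue one fits: it has a blue handle and brass collar and stands upright in the block's -50 hole. The crop confirms it.

```bash
cat >> h.py <<'E'
def plan(p,yaw=None,st=None,mm=60,tr=0.185):
    "rows from measured pose to TCP p, tool down, yaw of tool x"
    st=st or readout.get_state()
    R0=R.from_quat(st["tcp_rot"]); p0=np.array(st["eef_pos"]); p=np.array(p,float)
    if yaw is None: R1=None; rv=np.zeros(3)
    else:
        R1=R.from_matrix(np.array([[np.cos(yaw),np.sin(yaw),0],[np.sin(yaw),-np.cos(yaw),0],[0,0,-1]]))
        rv=(R0.inv()*R1).as_rotvec()
    n=max(int(np.ceil(np.linalg.norm(p-p0)*1000/mm)),int(np.ceil(np.abs(rv).max()/tr)),1)
    out=[];Rc=R0
    for i in range(n):
        d=Rc.inv().apply((p-p0)/n)*1000
        out.append(" ".join(f"{v:.1f}" for v in d)+" "+" ".join(f"{v:.3f}" for v in rv/n)); Rc=Rc*R.from_rotvec(rv/n)
    return out
def yaw(st=None):
    st=st or readout.get_state(); x=R.from_quat(st["tcp_rot"]).as_matrix()[:,0]; return np.arctan2(x[1],x[0])
E
python3 - <<'E'
from h import *
T=cam("top");S=cam("side")
print(tri([(T,(414.3,227.7)),(S,(277.5,361.2))]),atz(T,(414.3,227.7),.077),atz(S,(277.5,361.2),.077))
s=readout.get_state()
print(yaw(),plan([.36,.36,.31],.6))
print(optics.recognise("top","gate_grip"),optics.recognise("side","gate_grip"))
E
```

```text
(array([ 0.45024813, -0.35529456,  0.0835697 ]), [array([-0. , -0.1]), array([-0.2,  0. ])]) [ 0.4505375 -0.3573964  0.077    ] [ 0.45100038 -0.35197285  0.077     ]
1.2390226727980191 ['-36.2 37.2 -19.4 0.000 -0.000 0.107', '-32.1 40.8 -19.4 0.000 -0.000 0.107', '-27.5 44.0 -19.4 0.000 -0.000 0.107', '-22.7 46.7 -19.4 0.000 -0.000 0.107', '-17.6 48.8 -19.4 0.000 -0.000 0.107', '-12.3 50.4 -19.4 0.000 -0.000 0.107']
[{'xy': [0.4841, 0.4383], 'p': 0.54}] [{'xy': [0.5398, 0.4769], 'p': 0.64}]
```

```bash
python3 -m crank '-36 37 -25 0 0 0.107; -32 41 -25 0 0 0.107; -27 44 -25 0 0 0.107; -23 47 -22 0 0 0.107; -18 49 -15 0 0 0.107'
python3 - <<'E'
from h import *
print(plan([.43,0.12,.31],.25)); print(plan([.45,-.30,.30],-.11))
E
```

```text
time: 2.08
eef_pos: [0.3375, 0.4049, 0.3072]
tcp_rot: [0.939, 0.343, 0.001, -0.0]
contact_force: [1.1, 0.5, 0.1]
opening: 1.005
['-22.6 55.5 -0.6 -0.000 -0.000 0.090', '-17.5 57.3 -0.6 -0.000 -0.000 0.090', '-12.3 58.6 -0.6 -0.000 -0.000 0.090', '-7.0 59.5 -0.6 -0.000 -0.000 0.090', '-1.6 59.9 -0.6 -0.000 -0.000 0.090']
['-30.7 50.9 0.5 -0.000 -0.000 0.068', '-27.2 52.9 0.5 -0.000 -0.000 0.068', '-23.6 54.6 0.6 -0.000 -0.000 0.068', '-19.8 56.1 0.6 -0.000 -0.000 0.068', '-16.0 57.3 0.6 -0.000 -0.000 0.068', '-12.1 58.2 0.6 -0.000 -0.000 0.068', '-8.1 58.9 0.6 -0.000 -0.000 0.068', '-4.1 59.3 0.6 -0.000 -0.000 0.068', '-0.1 59.5 0.6 -0.000 -0.000 0.068', '3.9 59.4 0.6 -0.000 -0.000 0.068', '7.9 59.0 0.6 -0.000 -0.000 0.068', '11.9 58.3 0.6 -0.000 -0.000 0.068']
```

```bash
python3 -m crank '-23 55 0 0 0 0.09; -17 57 0 0 0 0.09; -12 58 0 0 0 0.09; -7 59 0 0 0 0.09; -1 59 0 0 0 0.09'
python3 - <<'E'
from h import *
save(optics.read_camera("wrist"),"b_wrist.png")
print(plan([.445,-.27,.25],-.11))
E
```

```text
time: 2.7
eef_pos: [0.43, 0.1226, 0.306]
tcp_rot: [0.992, 0.125, 0.001, 0.0]
contact_force: [0.0, 0.7, -1.0]
opening: 0.997
['-11.4 54.0 8.3 0.001 -0.000 0.050', '-8.7 54.5 8.2 0.001 -0.000 0.050', '-6.0 54.9 8.2 0.001 -0.000 0.050', '-3.2 55.1 8.1 0.001 -0.000 0.050', '-0.4 55.2 8.1 0.001 -0.000 0.050', '2.4 55.2 8.1 0.001 -0.000 0.050', '5.1 55.0 8.0 0.001 -0.000 0.050']
```

View pics/b_wrist.png

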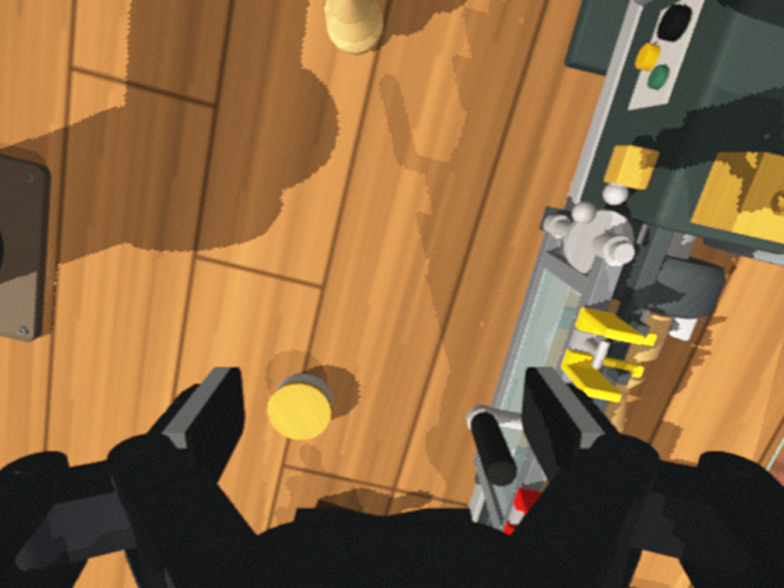

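The wrist view shows the finial (350,20), tin (300,408), grip (490,450), yellow tabs (600,350) and bush (745,190). The way to the tool block is clear at this height.

```bash
python3 -m crank '-11 54 4 0 0 0.05; -9 54 8 0 0 0.05; -6 55 10 0 0 0.05; -3 55 10 0 0 0.05; 0 55 10 0 0 0.05' && python3 -m crank '2 52 8 0 0 0.05; 5 52 6 0 0 0.05; 0 0 0 0 0 0'
python3 - <<'E'
from h import *
s=readout.get_state();print(s["eef_pos"],yaw(s))
im=optics.read_camera("wrist");save(im,"c_wrist.png")
c=cam("wrist",s);np.save("pics/c.npy",im)
h=cv2.cvtColor(im,cv2.COLOR_RGB2HSV);m=cv2.inRange(h,(105,120,50),(125,255,255));n,l,st,ce=cv2.connectedComponentsWithStats(m)
for i in range(1,n):
    if st[i,4]>60: print(st[i],ce[i],atz(c,ce[i],.09),atz(c,ce[i],.102))
print(proj(c,[.45,-.354,.102]),proj(c,[.45,-.354,.048]))
E
```

```text
time: 3.38
eef_pos: [0.4429, -0.1522, 0.2636]
tcp_rot: [1.0, 0.001, 0.001, 0.0]
contact_force: [1.1, 0.6, 0.4]
opening: 1.002
time: 3.75
eef_pos: [0.4473, -0.2571, 0.2485]
tcp_rot: [0.999, -0.05, -0.001, -0.0]
contact_force: [0.3, 0.5, -0.2]
opening: 1.0
[ 0.44725829 -0.2570967   0.24851927] -0.10015813809316616
[276 246  20  32 487] [285.25051335 261.85010267] [ 0.45205962 -0.34887528  0.09      ] [ 0.45218838 -0.34311669  0.102     ]
[284.12155421 271.27765505] [282.84777899 250.8061755 ]
```

View pics/c_wrist.png

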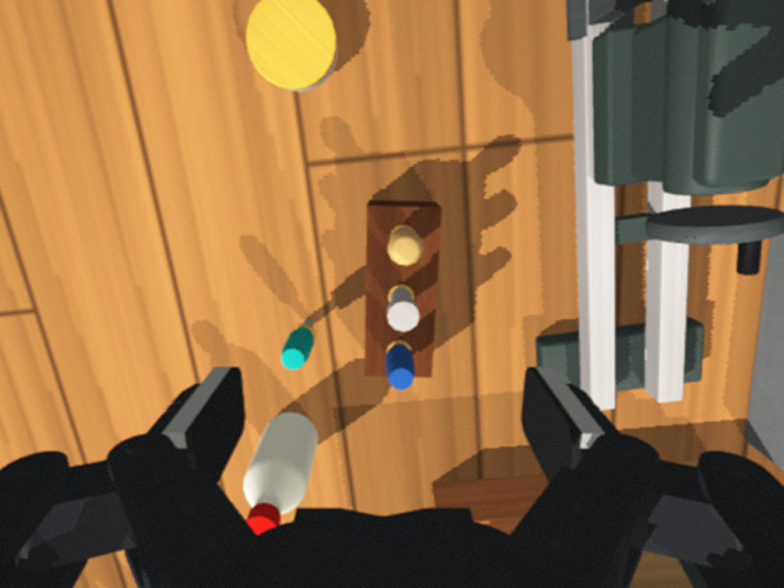

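The blue pin is at (400,366) in the wrist view, the last in the row; the teal one is at (297,347), away from the block. Jaw axis already matches the block's x. Two cameras put the pin at about (0.451, -0.355).

```bash
python3 -m crank '-7 48 20 0 0 0; -7 48 40 0 0 0.005; 0 0 0 0 0 0' 0.3 40
python3 - <<'E'
from h import *
s=readout.get_state();print(s["eef_pos"],yaw(s),s["opening"])
im=optics.read_camera("wrist");save(im,"d_wrist.png");c=cam("wrist",s)
h=cv2.cvtColor(im,cv2.COLOR_RGB2HSV);m=cv2.inRange(h,(105,120,50),(125,255,255));n,l,st,ce=cv2.connectedComponentsWithStats(m)
for i in range(1,n):
    if st[i,4]>60: print(st[i],ce[i],atz(c,ce[i],.077),proj(c,[.451,-.355,.077]))
print(plan([.451,-.355,.056],-.11))
E
```

```text
time: 4.18
eef_pos: [0.423, -0.3477, 0.1862]
tcp_rot: [0.999, -0.051, -0.002, -0.003]
contact_force: [0.2, -0.2, 0.1]
opening: 0.653
[ 0.42295296 -0.34772814  0.18615783] -0.10249978459809131 0.652746294327083
[294 181  27  33 664] [306.69879518 197.01054217] [ 0.45251653 -0.35451387  0.077     ] [305.03524459 197.70376595]
['9.3 1.7 44.1 -0.001 0.001 0.003', '9.2 1.7 44.1 -0.001 0.001 0.003', '9.2 1.6 44.1 -0.001 0.001 0.003']
```

View pics/d_wrist.png

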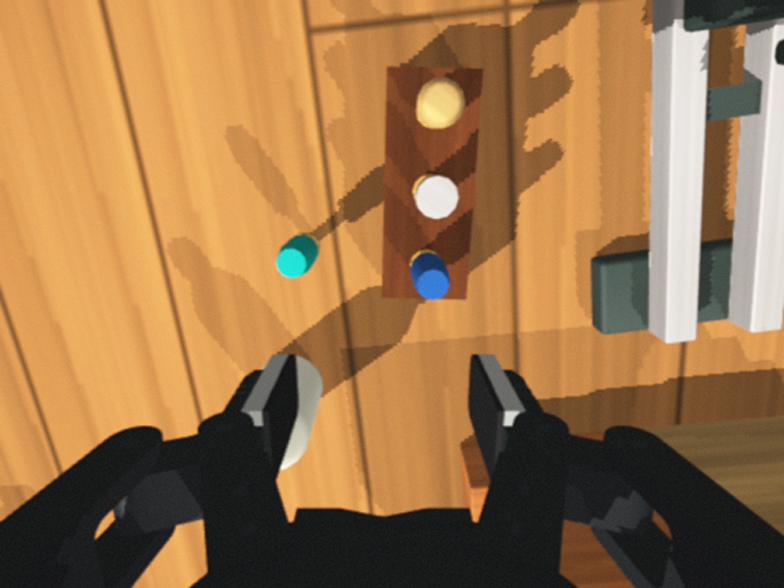

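Pin at (430,275), jaws aligned with the block. I need +29 mm in x. I'll shift across first and then go straight down.

```bash
python3 -m crank '28 4 20 0 0 -0.003; 0 0 0 0 0 0'
python3 - <<'E'
from h import *
s=readout.get_state();print(s["eef_pos"],yaw(s),s["opening"])
im=optics.read_camera("wrist");save(im,"e_wrist.png");c=cam("wrist",s)
h=cv2.cvtColor(im,cv2.COLOR_RGB2HSV);m=cv2.inRange(h,(105,120,50),(125,255,255));n,l,st,ce=cv2.connectedComponentsWithStats(m)
for i in range(1,n):
    if st[i,4]>60: print(st[i],ce[i],atz(c,ce[i],.077))
print(plan([.452,-.355,.056],-.11))
E
```

```text
time: 4.47
eef_pos: [0.4535, -0.3535, 0.1698]
tcp_rot: [0.999, -0.047, -0.0, -0.0]
contact_force: [0.4, -0.1, -0.8]
opening: 0.652
[ 0.45350148 -0.35353852  0.16983699] -0.09467614451288524 0.6515967295485997
[257 181  27  36 746] [270.34852547 198.56434316] [ 0.45187585 -0.3547029   0.077     ]
['-0.5 0.6 57.3 -0.000 -0.000 0.007', '-0.5 0.6 57.3 -0.000 -0.000 0.007']
```

View pics/e_wrist.png

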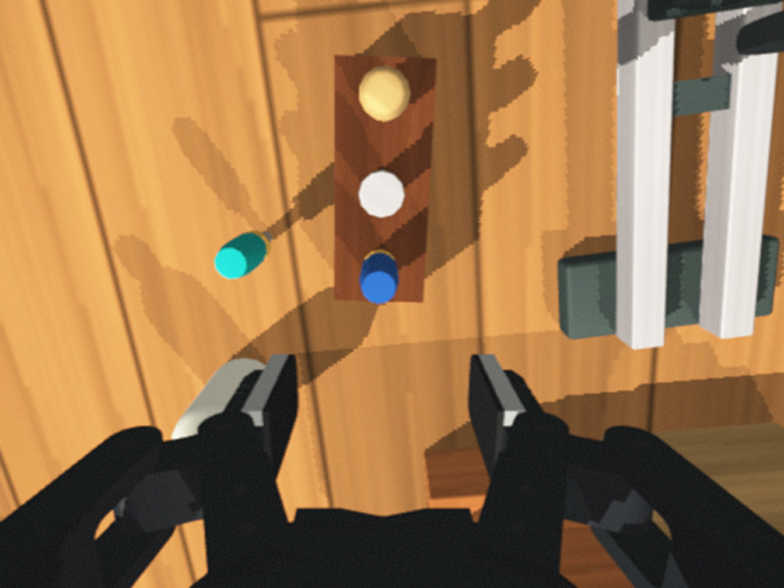

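The pin at (379,275) is centred between the pads. Going down to grasp.

```bash
python3 -m crank '-0.5 0.5 38 0 0 0.005; -0.5 0.5 38 0 0 0.003; 0 0 37 0 0 0; 0 0 0 0 0 0'
python3 - <<'E'
from h import *
s=readout.get_state();print(s["eef_pos"],yaw(s),s["opening"],s["contact_force"])
im=optics.read_camera("wrist");save(im,"f_wrist.png",1)
E
```

```text
time: 5.03
eef_pos: [0.4497, -0.3539, 0.0552]
tcp_rot: [0.999, -0.052, -0.002, -0.002]
contact_force: [0.1, -0.1, 1.0]
opening: 0.647
[ 0.44967718 -0.35387775  0.05520885] -0.10489349810587993 0.6474327560141788 [ 0.10184424 -0.09265605  0.95404799]
```

View pics/f_wrist.png

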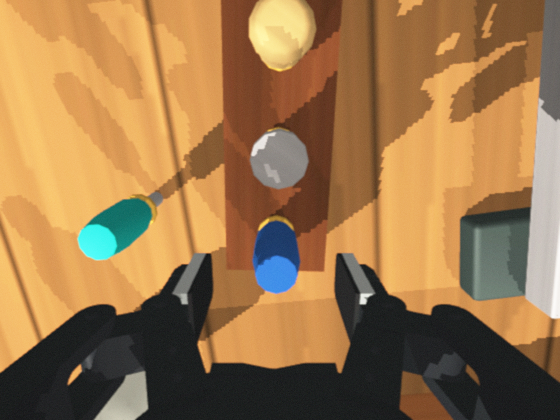

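The blue handle (277,255) stands between the pads. Closing.

```bash
python3 -m crank '1 1 0 0 0 0; 0 0 0 0 0 0; 0 0 0 0 0 0; 0 0 0 0 0 0' -1 60 && python3 -m crank '0 0 -20 0 0 0; 0 0 -40 0 0 0; 0 0 0 0 0 0'
python3 - <<'E'
from h import *
s=readout.get_state();print(s["eef_pos"],yaw(s),s["opening"]*85,s["contact_force"])
im=optics.read_camera("wrist");save(im,"g_wrist.png",1)
c=cam("wrist",s);print(proj(c,R.from_quat(s["tcp_rot"]).apply([0,0,-.019])+s["eef_pos"]))
E
```

```text
time: 5.58
eef_pos: [0.4531, -0.359, 0.0595]
tcp_rot: [0.999, -0.053, 0.001, 0.002]
contact_force: [-0.6, 0.4, 6.6]
opening: 0.179
time: 5.95
eef_pos: [0.454, -0.3597, 0.1218]
tcp_rot: [0.999, -0.053, 0.003, 0.003]
contact_force: [-0.1, -0.2, -2.2]
opening: 0.181
[ 0.45401539 -0.35970397  0.12181631] -0.10580766080969264 15.385962112495903 [-0.11579315 -0.20080118 -2.20690067]
[271.31679592 251.50307678]
```

View pics/g_wrist.png

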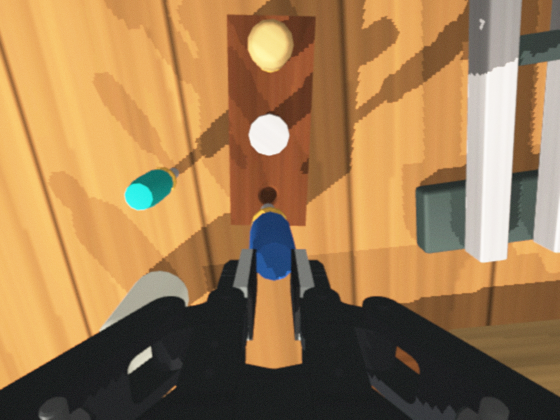

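The opening reads less than the 23 mm handle, so I'll check how the pin sits in the pads before carrying it.

Run:
```python
from h import *
s=readout.get_state();im=optics.read_camera("wrist");c=cam("wrist",s);sd=optics.read_camera("side");tp=optics.read_camera("top")
np.save("pics/g_side.npy",sd)
p=cv2.resize(im[190:340,200:350],None,fx=3.6,fy=3.6,interpolation=cv2.INTER_CUBIC)
def pj(v): return proj(c,R.from_quat(s["tcp_rot"]).apply(v)+s["eef_pos"]).round(1)
for dz in (-.044,-.019,.006,.010,.043): print(dz,pj([0,0,dz]),pj([0,-.011,dz]))
S=cam("side",0)
q=proj(S,s["eef_pos"]).astype(int);print(q)
b=sd[q[1]-60:q[1]+40,q[0]-50:q[0]+50];b=cv2.resize(b,None,fx=5.4,fy=5.4,interpolation=cv2.INTER_CUBIC)
save(np.hstack([p,b[:540]])[:, :1080],"crop4.png",.74)
```

```text
-0.044 [271.  274.3] [271.  251.7]
-0.019 [271.3 251.5] [271.3 231.6]
0.006 [271.6 234.2] [271.6 216.5]
0.01 [271.6 231.8] [271.6 214.4]
0.043 [271.8 215.1] [271.8 199.8]
[279 354]
```

View pics/crop4.png

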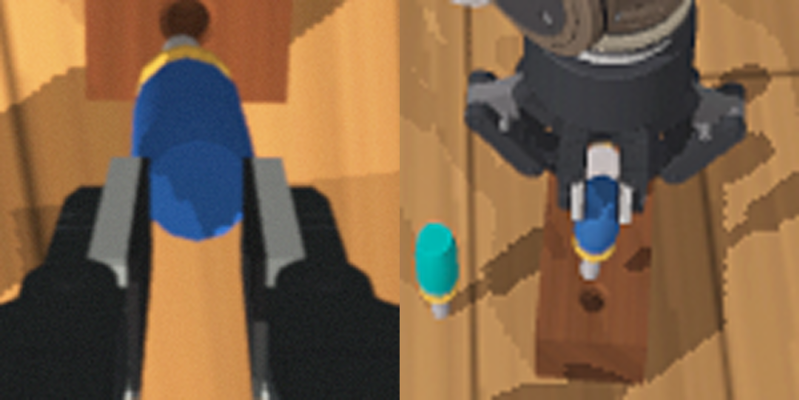

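Run:
```python
from h import *
from scipy.optimize import least_squares
s=readout.get_state();c=cam("wrist",s);S=cam("side")
RR=R.from_quat(s["tcp_rot"]);P0=np.array(s["eef_pos"])
def w(v): return RR.apply(v)+P0
sd=np.load("pics/g_side.npy")
h=cv2.cvtColor(sd,cv2.COLOR_RGB2HSV)[300:400,230:330];m=cv2.inRange(h,(105,120,40),(125,255,255))
ys,xs=np.nonzero(m);print("side blue",xs.min()+230,xs.max()+230,ys.min()+300,ys.max()+300,len(xs))
q=[279-50,354-60]
tipS=(q[0]+(588-400)/4.0,q[1]+275/4.0); print("tip side",tipS)
def f(p):
    x,y,z,ax,ay=p; C=np.array([x,y,z]);d=np.array([ax,ay,1]);
    top=C-.025*d;tip=C+.062*d
    return np.r_[proj(c,w(top))-(274,261),proj(c,w(tip))-(268.3,204),(proj(S,w(tip))-tipS)*.5, np.array([ax,ay])*20]
r=least_squares(f,[0,0,-.019,0,0]);print(r.x.round(4),r.fun.round(1))
print(proj(S,w([0,0,0])),proj(S,w([0,0,-.019])))
```

```text
side blue 273 283 338 356 149
tip side (276.0, 362.75)
[ 0.0002 -0.0047 -0.0137 -0.0433 -0.0276] [-0.1 -0.1  0.1  0.1  0.3 -0.1 -0.9 -0.6]
[278.1564186  354.40202091] [278.40284999 349.84554188]
```

Fit result: the pin sits about 5 mm off the pad centre and leans 0.03–0.05 rad. The grip itself is firm. I'll lift it clear, carry it high to the bush and measure tip against hole there.

```bash
python3 -m crank '0 0 -60 0 0 0; 0 0 -60 0 0 0; 0 -10 -50 0 0 0; 0 -30 -40 0 0 0; 0 -50 0 0 0 -0.02'
python3 - <<'E'
from h import *
s=readout.get_state();print(s["opening"])
print(plan([.55,.10,.335],-.0));
E
```

```text
time: 6.78
eef_pos: [0.4624, -0.2688, 0.33]
tcp_rot: [0.999, -0.044, 0.002, 0.002]
contact_force: [0.9, -0.3, -1.6]
opening: 0.18
0.17993976673569786
['7.9 -53.6 -0.9 0.000 -0.001 -0.013', '8.5 -53.5 -0.8 0.000 -0.001 -0.013', '9.2 -53.4 -0.8 0.000 -0.001 -0.013', '9.9 -53.2 -0.8 0.000 -0.001 -0.013', '10.5 -53.1 -0.8 0.000 -0.001 -0.013', '11.2 -53.0 -0.8 0.000 -0.001 -0.013', '11.9 -52.8 -0.7 0.000 -0.001 -0.013']
```

```bash
python3 -m crank '10 -54 0 0 0 -0.01; 10 -54 0 0 0 -0.01; 12 -53 0 0 0 -0.01; 12 -53 0 0 0 -0.01; 15 -53 0 0 0 -0.01' && python3 -m crank '16 -53 0 0 0 -0.01; 16 -53 0 0 0 -0.01; 16 -50 0 0 0 -0.01; 16 -40 0 0 0 -0.01; 0 0 0 0 0 0'
python3 - <<'E'
from h import *
s=readout.get_state();print(s["eef_pos"],yaw(s),s["opening"])
im=optics.read_camera("wrist");save(im,"h_wrist.png"); sd=optics.read_camera("side");save(sd,"h_side.png")
print(plan([.632,.21,.335],-.0));
E
```

```text
time: 7.4
eef_pos: [0.5377, -0.0035, 0.325]
tcp_rot: [1.0, -0.018, -0.001, -0.0]
contact_force: [0.8, -1.2, -0.9]
opening: 0.184
time: 8.02
eef_pos: [0.6059, 0.1917, 0.3237]
tcp_rot: [1.0, 0.004, -0.002, 0.0]
contact_force: [-0.1, -0.2, -0.1]
opening: 0.183
[0.60588041 0.19168514 0.32374434] 0.007755258421854014 0.1831873113432262
['26.3 -20.8 -10.3 0.001 0.003 0.005']
```

View pics/h_wrist.png

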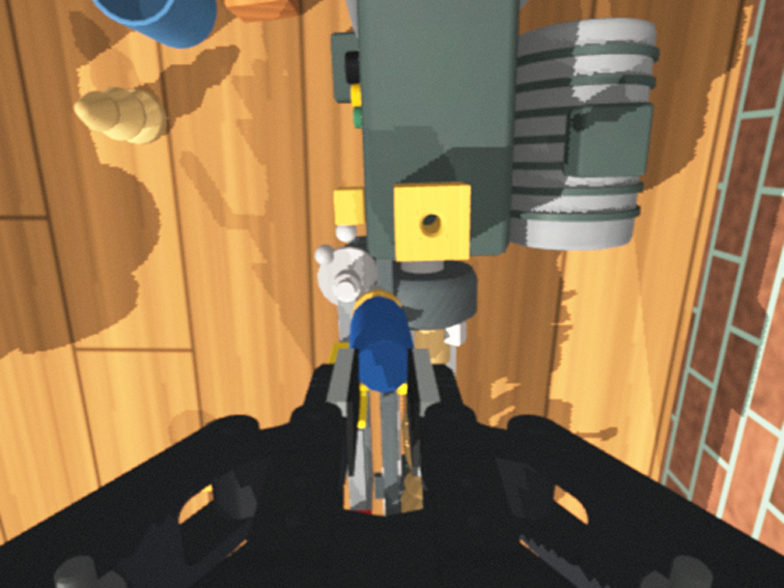

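View pics/h_side.png

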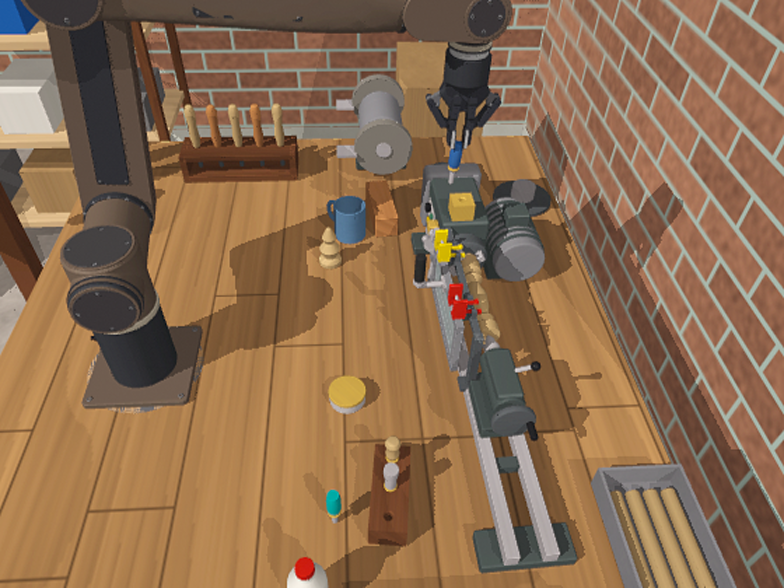

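Run:
```python
from h import *
s=readout.get_state();c=cam("wrist",s);S=cam("side");T=cam("top")
im=optics.read_camera("wrist");sd=optics.read_camera("side");tp=optics.read_camera("top")
np.save("pics/i_w.npy",im);np.save("pics/i_s.npy",sd);np.save("pics/i_t.npy",tp)
p=cv2.resize(im[190:300,220:330],None,fx=4.5,fy=4.5,interpolation=cv2.INTER_CUBIC)
b=cv2.resize(sd[70:150,285:365],None,fx=6.1875,fy=6.1875,interpolation=cv2.INTER_CUBIC)
save(np.hstack([p,b[:495,:495]]),"crop5.png",.8)
P0=np.array(s["eef_pos"])
for dz in (.044,.019,0,-.01,-.043): print(dz,proj(S,P0+[0,0,dz]).round(1),proj(c,P0+[0,0,dz]).round(1))
```

```text
0.044 [326.7 102.7] [270.6 274.2]
0.019 [325.7 111.3] [271.1 251.3]
0 [325.  117.7] [271.5 237.8]
-0.01 [324.6 121. ] [271.6 231.6]
-0.043 [323.4 131.5] [272.  214.9]
```

View pics/crop5.png

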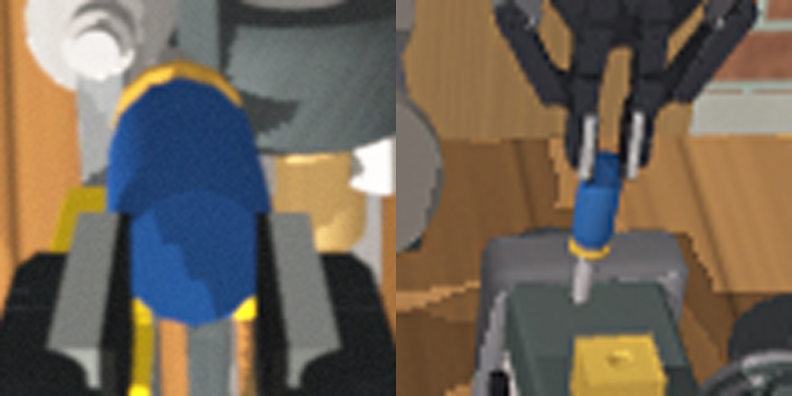

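The pin leans slightly, tip towards -x. I'll fit its pose again and the hole from this view.

```bash
cat > fit.py <<'E'
from h import *
from scipy.optimize import least_squares
def fit(s,obs,reg=15):
    "obs: (cam, along(m, + toward tip), uv, weight)"
    RR=R.from_quat(s["tcp_rot"]);P0=np.array(s["eef_pos"])
    def f(p):
        x,y,z,ax,ay=p;o=[np.array([ax,ay])*reg,[ (x)*300]]
        for c,l,uv,wt in obs: o.append((proj(c,RR.apply(np.array([x+l*ax,y+l*ay,z+l]))+P0)-uv)*wt)
        return np.concatenate(o)
    r=least_squares(f,[0,0,-.016,0,0]);x,y,z,ax,ay=r.x
    tip=RR.apply([x+.062*ax,y+.062*ay,z+.062])+P0
    return r.x,tip,r.fun.round(1)
E
python3 - <<'E'
from fit import *
s=readout.get_state();c=cam("wrist",s);S=cam("side");T=cam("top")
h=optics.recognise("wrist","index_hole");print(h)
print("hole wrist",atz(c,(430/1.4,223/1.4),.222))
p,tip,res=fit(s,[(c,-.025,(273.6,260.8),1),(c,.029,(270,224),.6),(S,.062,(322.2,130.6),1),(S,-.025,(327.6,100.3),.5)])
print(p.round(4),"tip",tip,res)
E
```

```text
[{'xy': [0.5505, 0.3638], 'p': 0.62}, {'xy': [0.4804, 0.5793], 'p': 0.17}]
hole wrist [0.63550889 0.21788069 0.222     ]
[ 0.0002 -0.0058 -0.0191 -0.0402  0.0284] tip [0.60371541 0.19202722 0.28342217] [-0.6  0.4  0.1 -0.   0.  -0.1 -0.1  0.4 -0.2 -0.3  0.4]
```

```bash
python3 -m crank '29 -22 0 0.015 0.04 0; 0 0 20 0 0 0; 0 0 15 0 0 0; 0 0 0 0 0 0'
python3 - <<'E'
from h import *
s=readout.get_state();c=cam("wrist",s);print(s["eef_pos"],s["tcp_rot"],yaw(s))
S=cam("side");T=cam("top")
im=optics.read_camera("wrist");sd=optics.read_camera("side");tp=optics.read_camera("top")
save(im,"j_wrist.png",1)
P0=np.array(s["eef_pos"]);q=proj(S,P0+[0,0,-.03]).astype(int);print("side crop org",q-[35,45])
b=cv2.resize(sd[q[1]-45:q[1]+25,q[0]-35:q[0]+35],None,fx=8,fy=8,interpolation=cv2.INTER_CUBIC)
p=cv2.resize(im[180:290,220:330],None,fx=5.09,fy=5.09,interpolation=cv2.INTER_CUBIC)
save(np.hstack([p[:559,:559],b[:559]]),"crop6.png",.7)
E
```

```text
time: 8.82
eef_pos: [0.6351, 0.211, 0.2885]
tcp_rot: [1.0, 0.002, 0.017, -0.007]
contact_force: [-1.0, 1.4, -0.7]
opening: 0.182
[0.63508023 0.21101766 0.28851319] [ 0.9998275   0.00164299  0.01714075 -0.00696236] 0.0030485290543014014
side crop org [297  88]
```

View pics/crop6.png

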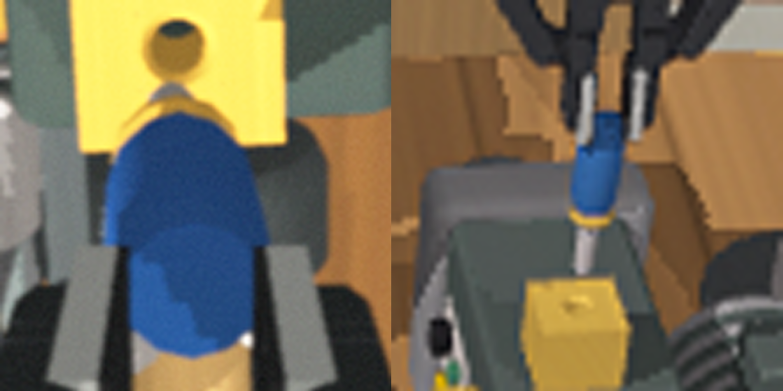

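View pics/j_wrist.png

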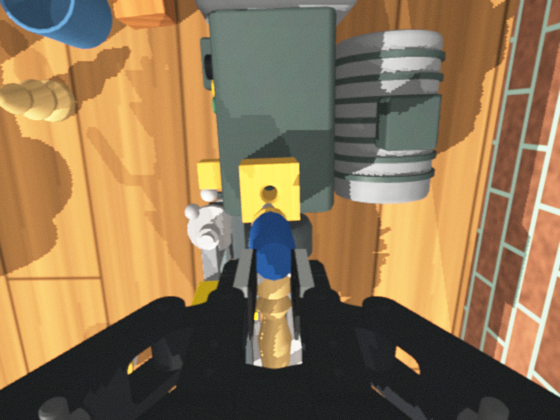

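Run:
```python
from fit import *
s=readout.get_state();c=cam("wrist",s);S=cam("side")
hw=(268.6,194.0);hs=(329.5,142.5)
print("hole",atz(c,hw,.222),atz(S,hs,.222),tri([(c,hw),(S,hs)]))
tw=(268,205.5);ts=(331.6,136.4)
for z in(.240,.2455,.25):print("tip",z,atz(c,tw,z),atz(S,ts,z))
print(tri([(c,tw),(S,ts)]))
tc=lambda x,y:(220+x/3.563,180+y/3.563); sc=lambda x,y:(297+(x-391)/5.6,88+y/5.6)
p,tip,res=fit(s,[(c,-.025,tc(190,290),1),(c,.062,tw,1),(S,.062,ts,1),(S,.029,sc(591,222),.7),(S,-.025,sc(606,115),.5)])
print(p.round(4),"tip",tip,res)
r=R.from_quat(s["tcp_rot"]); print("axis world",r.apply([p[3],p[4],1]))
```

```text
hole [0.63692575 0.22075068 0.222     ] [0.63357109 0.22176744 0.222     ] (array([0.63520808, 0.22116328, 0.22233425]), [array([-2.2, -0.4]), array([0.6, 0. ])])
tip 0.24 [0.63601342 0.21651382 0.24      ] [0.63815629 0.22549658 0.24      ]
tip 0.2455 [0.63587512 0.21801299 0.2455    ] [0.63633386 0.21767834 0.2455    ]
tip 0.25 [0.63576196 0.21923958 0.25      ] [0.63484278 0.21128161 0.25      ]
(array([0.63612959, 0.21791998, 0.2453432 ]), [array([0.4, 0.1]), array([-0.1, -0. ])])
[-0.     -0.0045 -0.0146 -0.0424 -0.016 ] tip [0.6359626  0.21782658 0.24497962] [-0.6 -0.2 -0.  -0.  -0.   0.1  0.1 -0.2  0.1  0.1 -0.7 -0.1  0.6]
axis world [-0.00174311  0.03099033 -1.00054294]
```

```bash
python3 -m crank '-0.5 -4.2 0 -0.02 0 0; -0.4 0 10 0 0 0; 0 0 0 0 0 0'
python3 - <<'E'
from h import *
s=readout.get_state();c=cam("wrist",s);print(s["eef_pos"],R.from_quat(s["tcp_rot"]).apply([0,0,1]))
S=cam("side")
im=optics.read_camera("wrist");sd=optics.read_camera("side")
P0=np.array(s["eef_pos"]);q=proj(S,P0+[0,0,-.03]).astype(int);print("side crop org",q-[35,45])
b=cv2.resize(sd[q[1]-45:q[1]+25,q[0]-35:q[0]+35],None,fx=8,fy=8,interpolation=cv2.INTER_CUBIC)
p=cv2.resize(im[180:290,220:330],None,fx=5.09,fy=5.09,interpolation=cv2.INTER_CUBIC)
save(np.hstack([p[:559,:559],b[:559]]),"crop7.png",.7)
E
```

```text
time: 9.35
eef_pos: [0.6354, 0.2162, 0.2802]
tcp_rot: [1.0, 0.002, 0.019, 0.003]
contact_force: [-0.3, -0.4, -1.4]
opening: 0.185
[0.63538962 0.21623375 0.28016001] [ 0.0374007  -0.00540873 -0.99928571]
side crop org [296  90]
```

View pics/crop7.png

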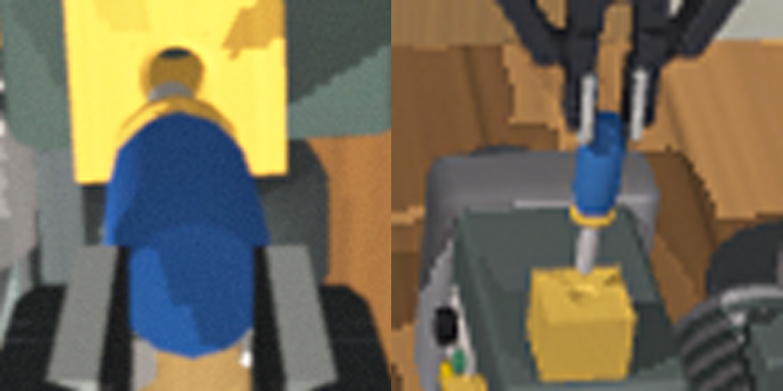

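Run:
```python
from fit import *
s=readout.get_state();c=cam("wrist",s);S=cam("side")
hw=(268.6,200.2);hs=(329.3,142.3);tw=(267.5,205.3);ts=(330.6,138.2)
print("hole",atz(c,hw,.222),atz(S,hs,.222))
X=tri([(c,tw),(S,ts)])[0];print(X)
for z in(.235,.237):print("tip",z,atz(c,tw,z),atz(S,ts,z))
```

```text
hole [0.63574625 0.22202931 0.222     ] [0.63314857 0.22274154 0.222     ]
[0.63492069 0.22225531 0.23628477]
tip 0.235 [0.63464851 0.22193791 0.235     ] [0.63564629 0.22404435 0.235     ]
tip 0.237 [0.63460435 0.22252544 0.237     ] [0.63499516 0.22122513 0.237     ]
```

Tip and hole agree to about 1 mm in both views, so the pin goes in gently.

```bash
python3 -m crank '-0.4 0 10 0 0 0; -0.4 0 10 0 0 0; 0 0 0 0 0 0' && python3 -m crank '-0.4 0 10 0 0 0; 0 0 0 0 0 0'
python3 - <<'E'
from h import *
s=readout.get_state();c=cam("wrist",s);print(s["eef_pos"],R.from_quat(s["tcp_rot"]).apply([0,0,1]),s["contact_force"])
S=cam("side")
im=optics.read_camera("wrist");sd=optics.read_camera("side")
P0=np.array(s["eef_pos"]);q=proj(S,P0+[0,0,-.03]).astype(int);print("side crop org",q-[35,45])
b=cv2.resize(sd[q[1]-45:q[1]+25,q[0]-35:q[0]+35],None,fx=8,fy=8,interpolation=cv2.INTER_CUBIC)
p=cv2.resize(im[180:290,220:330],None,fx=5.09,fy=5.09,interpolation=cv2.INTER_CUBIC)
save(np.hstack([p[:559,:559],b[:559]]),"crop8.png",.7)
E
```

```text
time: 9.82
eef_pos: [0.6355, 0.2158, 0.2598]
tcp_rot: [1.0, 0.002, 0.019, 0.003]
contact_force: [-0.6, 0.6, -0.8]
opening: 0.18
time: 10.07
eef_pos: [0.6357, 0.2158, 0.2505]
tcp_rot: [1.0, 0.002, 0.019, 0.003]
contact_force: [0.9, -0.8, -0.6]
opening: 0.183
[0.63565526 0.215809   0.250465  ] [ 0.03816684 -0.00518469 -0.99925793] [ 0.85705673 -0.75050844 -0.60541102]
side crop org [295  99]
```

View pics/crop8.png

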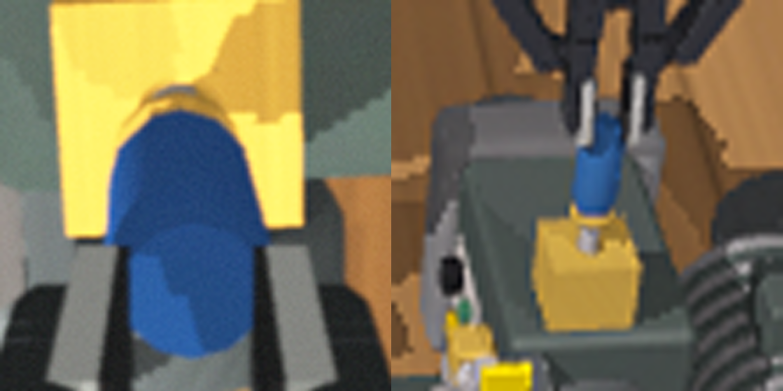

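The shank is about 15 mm into the bush with no force. Continuing down to the collar.

```bash
python3 -m crank '-0.4 0 10 0 0 0; 0 0 0 0 0 0' && python3 -m crank '-0.2 0 6 0 0 0; 0 0 3 0 0 0; 0 0 0 0 0 0'
python3 - <<'E'
from h import *
s=readout.get_state();c=cam("wrist",s);print(s["eef_pos"],s["contact_force"])
S=cam("side")
im=optics.read_camera("wrist");sd=optics.read_camera("side")
P0=np.array(s["eef_pos"]);q=proj(S,P0+[0,0,-.03]).astype(int)
b=cv2.resize(sd[q[1]-45:q[1]+25,q[0]-35:q[0]+35],None,fx=8,fy=8,interpolation=cv2.INTER_CUBIC)
p=cv2.resize(im[180:290,220:330],None,fx=5.09,fy=5.09,interpolation=cv2.INTER_CUBIC)
save(np.hstack([p[:559,:559],b[:559]]),"crop9.png",.7)
E
```

```text
time: 10.42
eef_pos: [0.6356, 0.2158, 0.2403]
tcp_rot: [1.0, 0.002, 0.019, 0.003]
contact_force: [-0.8, 0.9, -1.6]
opening: 0.181
time: 10.8
eef_pos: [0.6363, 0.2158, 0.2334]
tcp_rot: [1.0, 0.002, 0.02, 0.002]
contact_force: [-0.9, -0.2, 2.3]
opening: 0.182
[0.63631224 0.21582054 0.23344269] [-0.85737369 -0.17863745  2.27505785]
```

View pics/crop9.png

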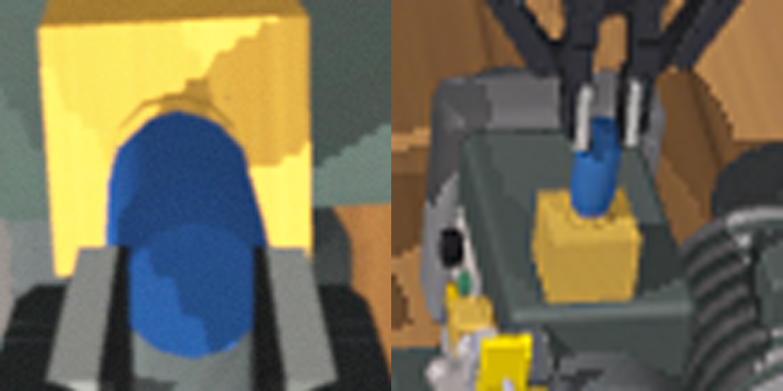

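The collar rests on the bush and an upward force shows. I'll release and back off straight up.

```bash
python3 -m crank '0 0 0.5 0 0 0; 0 0 0 0 0 0; 0 0 0 0 0 0' 0.4 && python3 -m crank '0 0 -20 0 0 0; 0 0 -40 0 0 0; 0 0 -30 0 -0.04 0; 0 0 0 0 0 0'
python3 - <<'E'
from h import *
s=readout.get_state();c=cam("wrist",s);print(s["eef_pos"],s["contact_force"],s["time"])
S=cam("side")
im=optics.read_camera("wrist");sd=optics.read_camera("side")
save(im,"k_wrist.png",1)
q=proj(S,np.array([.635,.222,.25])).astype(int)
b=cv2.resize(sd[q[1]-35:q[1]+35,q[0]-35:q[0]+35],None,fx=8,fy=8,interpolation=cv2.INTER_CUBIC)
save(b,"crop10.png",.7); 
for z in (.193,.222,.251,.276): print(proj(c,[.635,.222,z]),(proj(S,[.635,.222,z])-q+35)*5.6)
E
```

```text
time: 11.28
eef_pos: [0.6363, 0.2158, 0.232]
tcp_rot: [1.0, 0.002, 0.02, 0.002]
contact_force: [-0.7, 0.5, -0.6]
opening: 0.699
time: 11.78
eef_pos: [0.6347, 0.2165, 0.3278]
tcp_rot: [1.0, 0.002, 0.005, 0.002]
contact_force: [-0.6, -0.0, -0.1]
opening: 0.7
[0.63466127 0.21654815 0.32782924] [-0.60344578 -0.03650997 -0.05717531] 11.775
[271.34455815 179.70914194] [184.30500719 289.75599431]
[271.44885555 186.61788463] [190.33598172 243.2654169 ]
[271.57503349 194.97601192] [196.56750003 195.22892079]
[271.70716571 203.72855543] [202.10822888 152.51746805]
```

View pics/k_wrist.png

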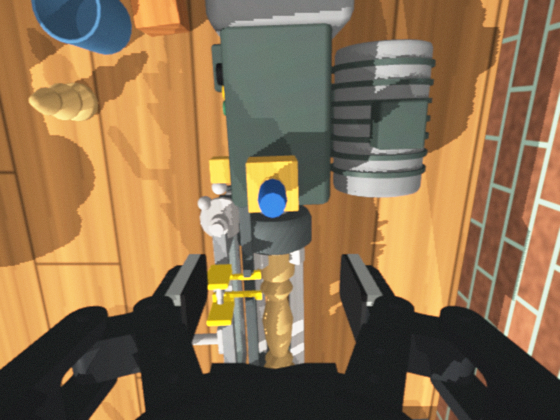

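View pics/crop10.png

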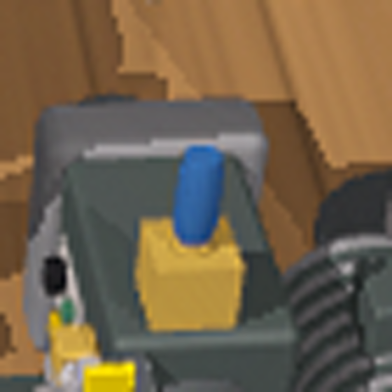

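The pin is home and upright: its handle top at (203,150) in the crop matches the predicted (202,152). The wrist view shows the yellow tabs at (219,275) and (219,312). Now turning the jaw along the rail and moving over the gate.

Run:
```python
from h import *
print(plan([.53,.05,.33],np.pi/2));
```

```text
['-11.5 18.4 -0.8 0.001 0.000 -0.174', '-14.5 16.2 -0.8 0.001 0.000 -0.174', '-17.1 13.4 -0.8 0.001 0.000 -0.174', '-19.1 10.3 -0.8 0.001 0.000 -0.174', '-20.6 6.8 -0.8 0.001 0.000 -0.174', '-21.5 3.1 -0.8 0.001 0.000 -0.174', '-21.7 -0.7 -0.8 0.001 0.000 -0.174', '-21.3 -4.4 -0.8 0.001 0.000 -0.174', '-20.2 -8.0 -0.8 0.001 0.000 -0.174']
```

```bash
python3 -m crank '-11 18 0 0 0 -0.175; -14 16 0 0 0 -0.175; -17 13 0 0 0 -0.175; -19 10 0 0 0 -0.175; -21 7 0 0 0 -0.175' && python3 -m crank '-21 3 0 0 0 -0.175; -22 -1 0 0 0 -0.175; -21 -4 0 0 0 -0.175; -20 -8 0 0 0 -0.165; 0 0 0 0 0 0'
python3 - <<'E'
from h import *
s=readout.get_state();c=cam("wrist",s);print(s["eef_pos"],yaw(s),s["qpos"])
im=optics.read_camera("wrist");save(im,"l_wrist.png",1.4);np.save("pics/l.npy",im)
for n in ["red_catch_center","yellow_catch_center","grip_center","gate_hinge"]:
    for r in optics.recognise("wrist",n)[:2]: print(n,(np.array(r["xy"])*[560,420]).round(1),r["p"])
E
```

```text
time: 12.5
eef_pos: [0.5751, 0.1242, 0.3202]
tcp_rot: [0.904, 0.428, -0.003, 0.002]
contact_force: [-0.2, 0.2, -0.3]
opening: 0.699
time: 13.12
eef_pos: [0.5305, 0.0506, 0.3212]
tcp_rot: [0.709, 0.705, -0.003, 0.001]
contact_force: [0.7, -1.5, 0.2]
opening: 0.7
[0.53052419 0.05063853 0.321238  ] 1.565311190568676 [-0.09261886 -0.09960419  1.76180536 -0.00493848  1.48152107 -1.65747851]
red_catch_center [270.1 224.2] 0.98
yellow_catch_center [267.2 224.2] 0.98
yellow_catch_center [244.3 201.2] 0.35
grip_center [251.5 197.7] 0.75
grip_center [192.9 240.1] 0.17
gate_hinge [246.6 200.9] 0.71
gate_hinge [266.3 223.9] 0.68
```

View pics/l_wrist.png

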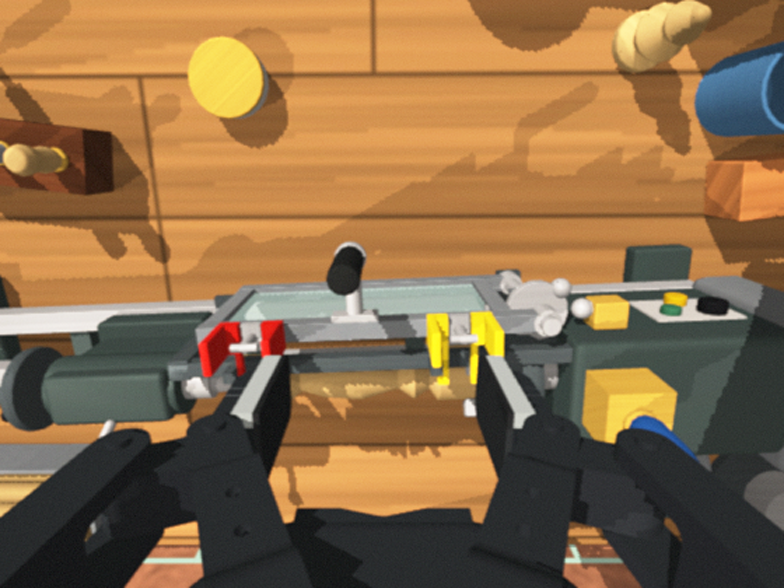

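Run:
```python
from h import *
im=np.load("pics/l.npy")
save(im[165:285,130:375],"crop11.png",3.26)
```

```text
(no output)
```

View pics/crop11.png

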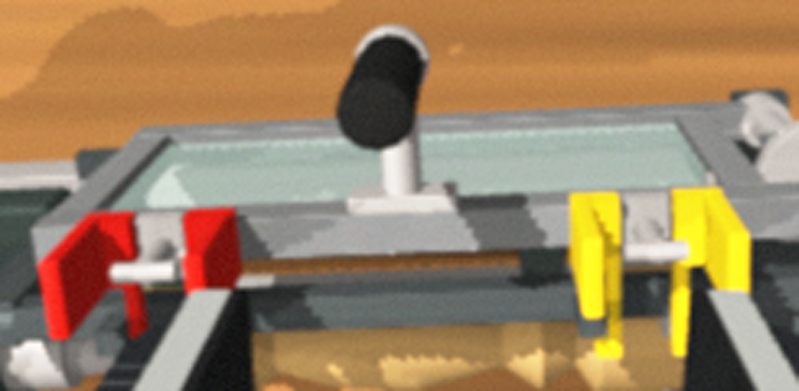

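Run:
```python
from h import *
s=readout.get_state();c=cam("wrist",s)
f=lambda x,y:(130+x/3.26,165+y/3.26)
pts={"rL-x":(42,262),"rL+x":(60,337),"rR-x":(188,240),"rR+x":(184,291),"yR-x":(748,233),"yR+x":(746,292),"yL-x":(605,235),"yL+x":(600,318)}
for k,v in pts.items(): print(k,atz(c,f(*v),.222).round(4))
# grip top ring center & bottom
print("grip top",atz(c,f(372,112),.243))   # rubber top z=.218+.025
# rail line at z=.18
print("rail far edge",[atz(c,f(*q),.18).round(4) for q in [(36,228),(345,212),(455,207),(730,197)]])
T=cam("top")
g=lambda x,y:(180+x/5,120+y/5)
for k,v in {"yl":(272,213),"yr":(365,213),"rl":(577,213),"rr":(666,205),"gt":(470,335)}.items(): print(k,atz(T,g(*v),.222).round(4))
```

```text
rL-x [ 0.5797 -0.0659  0.222 ]
rL+x [ 0.6025 -0.0634  0.222 ]
rR-x [ 0.5732 -0.0251  0.222 ]
rR+x [ 0.5884 -0.0273  0.222 ]
yR-x [0.5711 0.1281 0.222 ]
yR+x [0.5885 0.1288 0.222 ]
yL-x [0.5717 0.0892 0.222 ]
yL+x [0.5965 0.0886 0.222 ]
grip top [0.53126572 0.02836887 0.243     ]
rail far edge [array([ 0.5858, -0.0844,  0.18  ]), array([0.5804, 0.013 , 0.18  ]), array([0.5787, 0.0474, 0.18  ]), array([0.5754, 0.1329, 0.18  ])]
yl [0.5887 0.125  0.222 ]
yr [0.5894 0.0793 0.222 ]
rl [ 0.5911 -0.0248  0.222 ]
rr [ 0.5958 -0.0684  0.222 ]
gt [0.5293 0.0264 0.222 ]
```

Tab geometry agrees with the given sizes (span 39 of 40 mm, catch spacing 148 of 150 mm). That puts red at about (0.591,-0.044), yellow at about (0.585,0.105), gate yaw about +0.045. Moving above red for a closer look.

Run:
```python
from h import *
print(plan([.591,-.044,.265],np.pi/2+.045));
```

```text
['-31.8 19.9 19.3 -0.000 0.002 -0.016', '-32.1 19.3 19.2 -0.000 0.002 -0.016', '-32.5 18.8 19.2 -0.000 0.002 -0.016']
```

```bash
python3 -m crank '-32 20 10 0 0.002 -0.017; -32 20 20 0 0.002 -0.017; -32 19 27 0 0.002 -0.017; 0 0 0 0 0 0'
python3 - <<'E'
from h import *
s=readout.get_state();c=cam("wrist",s);print(s["eef_pos"],yaw(s),R.from_quat(s["tcp_rot"]).apply([0,0,1]))
im=optics.read_camera("wrist");save(im,"m_wrist.png",1.4);np.save("pics/m.npy",im)
print("tips",proj(c,s["eef_pos"]),proj(c,[.591,-.044,.222]))
E
```

```text
time: 13.88
eef_pos: [0.5915, -0.0451, 0.2623]
tcp_rot: [0.691, 0.723, -0.001, -0.003]
contact_force: [-0.3, 0.2, -0.1]
opening: 0.697
[ 0.59147632 -0.04511974  0.26228691] 1.6165669311018942 [-0.00669249  0.00251623 -0.99997444]
tips [272.86591329 235.90713674] [274.4910786  214.41339209]
```

View pics/m_wrist.png

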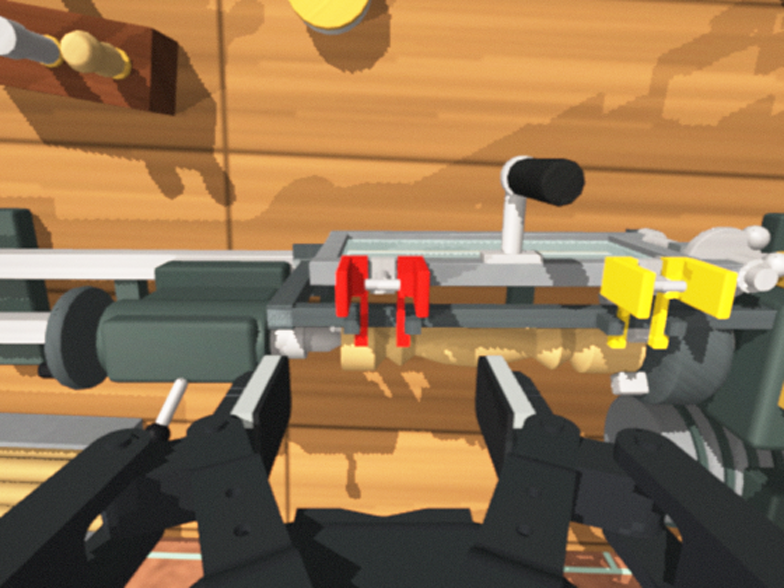

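Jaws straddle the red tabs symmetrically (tabs at columns 337–428, jaw midline 381), parallel to the rail. Going down to pinch height, then squeezing.

```bash
python3 -m crank '0 0 25 0 0 0; 0 0 30 0 0 0; 0 0 19 0 0 0; 0 0 0 0 0 0'
python3 - <<'E'
from h import *
s=readout.get_state();c=cam("wrist",s);print(s["eef_pos"],s["contact_force"])
im=optics.read_camera("wrist");save(im,"n_wrist.png",1.4)
E
```

```text
time: 14.42
eef_pos: [0.5912, -0.043, 0.1913]
tcp_rot: [0.689, 0.724, -0.0, -0.002]
contact_force: [-0.1, 0.0, -0.2]
opening: 0.7
[ 0.59122224 -0.0429869   0.1912559 ] [-0.06932202  0.02509482 -0.16995475]
```

View pics/n_wrist.png

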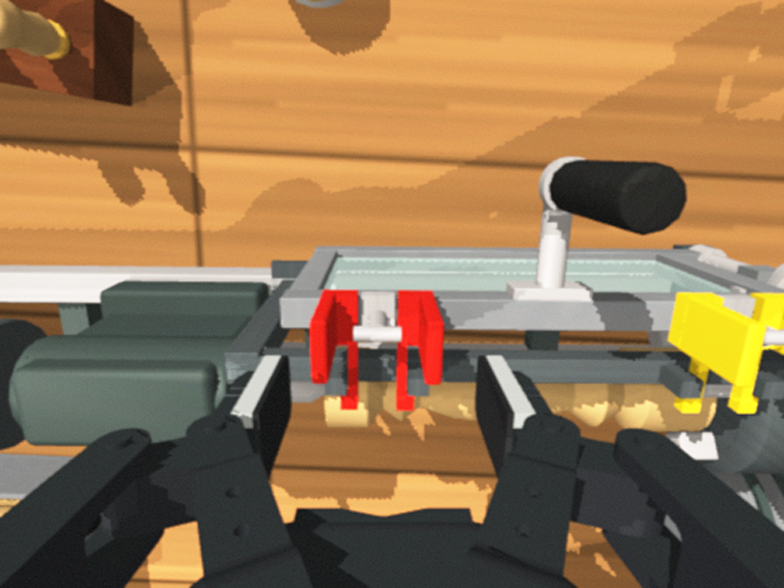

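The tabs are between the jaws, but the finger tips look shorter in the image than I expected. I'll check the real tip position against the earlier side view before squeezing.

Run:
```python
from h import *
S=cam("side");T=cam("top")
P=np.array([.6351,.2110,.2885])
tips=[(297+(585-391)/5.6,88+142/5.6),(297+(637-391)/5.6,88+137/5.6)]
print("seen tips side",tips)
for dz in(0,.01,.02,.03,.04): print(dz,[proj(S,P+[sx*.0115,-.011,dz]).round(1) for sx in(-1,1)])
s=readout.get_state();c=cam("wrist",s);Rt=R.from_quat(s["tcp_rot"]);P=np.array(s["eef_pos"])
for dz in(0,-.01,-.02,-.03,-.04,-.06): print(dz,[(proj(c,P+Rt.apply([-.03,y,dz]))*1.4).round(0) for y in(-.011,0,.011)])
```

```text
seen tips side [(331.64285714285717, 113.35714285714286), (340.92857142857144, 112.46428571428572)]
0 [array([329.7, 127. ]), array([338.1, 126.8])]
0.01 [array([330.1, 123.8]), array([338.6, 123.6])]
0.02 [array([330.5, 120.6]), array([339. , 120.4])]
0.03 [array([330.9, 117.4]), array([339.5, 117.2])]
0.04 [array([331.3, 114.1]), array([340. , 113.9])]
0 [array([307., 305.]), array([309., 330.]), array([310., 355.])]
-0.01 [array([303., 313.]), array([305., 340.]), array([306., 365.])]
-0.02 [array([299., 322.]), array([300., 350.]), array([302., 377.])]
-0.03 [array([294., 332.]), array([295., 361.]), array([297., 390.])]
-0.04 [array([288., 343.]), array([290., 375.]), array([292., 405.])]
-0.06 [array([274., 371.]), array([277., 406.]), array([279., 440.])]
```

Run:
```python
from h import *
s=readout.get_state();S=cam("side");P=np.array(s["eef_pos"])
sd=optics.read_camera("side");q=proj(S,P).astype(int);o=q-[45,60]
save(sd[o[1]:o[1]+90,o[0]:o[0]+90],"crop12.png",6.5);print(o)
for dz in (0,.02,.04,.06):print(dz,(proj(S,P+[0,-.03,dz])-o)*6.5,(proj(S,P+[0,.03,dz])-o)*6.5)
```

```text
[282 156]
0 [309.54938024 453.23008884] [285.90899649 339.81000832]
0.02 [315.39145047 415.25825507] [291.21504534 301.85751063]
0.04 [321.39344662 376.24694721] [296.66056938 262.9073907 ]
0.06 [327.56202675 336.15288975] [302.25114126 222.9197893 ]
```

View pics/crop12.png

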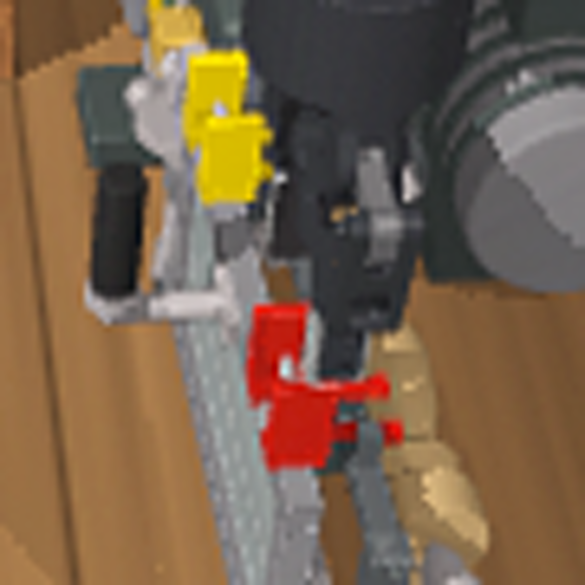

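The side and wrist views agree that the physical finger tips sit about 38–45 mm behind the reported TCP. That also explains the high grip on the pin's rounded top. The tips are still above the tabs, so I'll go lower in steps with checks.

```bash
python3 -m crank '-1 0 20 0 0 0; 0 0 8 0 0 0; 0 0 0 0 0 0'
python3 - <<'E'
from h import *
s=readout.get_state();S=cam("side");P=np.array(s["eef_pos"]);print(P,s["contact_force"])
im=optics.read_camera("wrist")
sd=optics.read_camera("side");q=proj(S,P).astype(int);o=q-[45,80]
b=sd[o[1]:o[1]+90,o[0]:o[0]+90];b=cv2.resize(np.clip(b*1.5,0,255).astype(np.uint8),None,fx=6,fy=6,interpolation=cv2.INTER_CUBIC)
p=cv2.resize(im[180:420,130:430],None,fx=2.25,fy=2.25)
p=np.clip(p*1.4,0,255).astype(np.uint8)
save(np.hstack([p[:540],b]),"crop13.png",.65)
E
```

```text
time: 14.9
eef_pos: [0.5912, -0.0448, 0.1628]
tcp_rot: [0.69, 0.724, -0.0, -0.002]
contact_force: [-0.2, 0.3, 1.1]
opening: 0.699
[ 0.5912444  -0.04479904  0.1628353 ] [-0.16705712  0.30678636  1.13460795]
```

View pics/crop13.png

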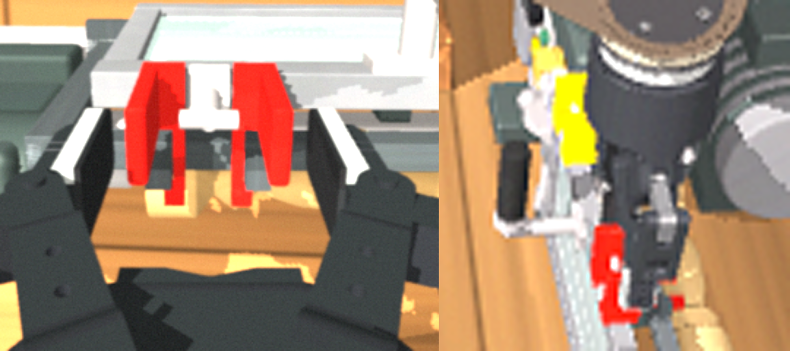

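Run:
```python
from h import *
s=readout.get_state();c=cam("wrist",s);P=np.array(s["eef_pos"])
f=lambda x,y:(130+x/1.4625,180+y/1.4625)
for k in [(290,105),(292,185),(128,110),(128,185)]: print(k,atz(c,f(*k),.222).round(4))
print([ (np.array(proj(c,P+[d,0,.059]))-[130,180])*1.4625 for d in(-.012,0,.012)])
for h in (.035,.045,.055,.065):
  print(h,[((np.array(proj(c,P+[-.011,sy*.03,h]))-[130,180])*1.4625).round(0) for sy in (-1,1)])
S=cam("side");o=proj(S,P).astype(int)-[45,80]
print([((proj(S,np.array(v))-o)*3.9+[439,0]).round(0) for v in ([.579,-.066,.222],[.603,-.066,.222],[.579,-.022,.222],[.603,-.022,.222])])
for h in (.035,.045,.055):print(h,[((proj(S,P+[d,-.03,h])-o)*3.9+[439,0]).round(0) for d in(-.011,.011)])
```

```text
(290, 105) [ 0.5754 -0.0239  0.222 ]
(292, 185) [ 0.5999 -0.021   0.222 ]
(128, 110) [ 0.5791 -0.0675  0.222 ]
(128, 185) [ 0.6022 -0.0674  0.222 ]
[array([210.88409764, 119.55456775]), array([208.70138851, 159.27623981]), array([206.62335469, 197.09299544])]
0.035 [array([116.,  85.]), array([305.,  94.])]
0.045 [array([109.,  97.]), array([311., 107.])]
0.055 [array([102., 112.]), array([318., 121.])]
0.065 [array([ 94., 128.]), array([326., 138.])]
[array([610., 273.]), array([650., 272.]), array([600., 223.]), array([638., 222.])]
0.035 [array([612., 310.]), array([648., 309.])]
0.045 [array([614., 299.]), array([650., 297.])]
0.055 [array([616., 287.]), array([652., 286.])]
```

```bash
python3 -m crank '0 -4 8 0 0 0; 0 0 0 0 0 0' && python3 -m crank '0 0 0 0 0 0; 0 0 0 0 0 0; 0 0 0 0 0 0' -0.1 30 && python3 -m crank '0 0 0 0 0 0; 0 0 0 0 0 0' -0.5
python3 - <<'E'
from h import *
s=readout.get_state();S=cam("side");P=np.array(s["eef_pos"]);print(P,s["contact_force"],s["opening"])
im=optics.read_camera("wrist")
sd=optics.read_camera("side");q=proj(S,P).astype(int);o=q-[45,80]
b=sd[o[1]:o[1]+90,o[0]:o[0]+90];b=cv2.resize(np.clip(b*1.5,0,255).astype(np.uint8),None,fx=6,fy=6,interpolation=cv2.INTER_CUBIC)
p=cv2.resize(im[180:420,130:430],None,fx=2.25,fy=2.25)
p=np.clip(p*1.4,0,255).astype(np.uint8)
save(np.hstack([p[:540],b]),"crop14.png",.65)
E
```

```text
time: 15.25
eef_pos: [0.5873, -0.045, 0.1555]
tcp_rot: [0.69, 0.724, -0.0, -0.001]
contact_force: [0.1, -0.6, -0.4]
opening: 0.701
time: 15.62
eef_pos: [0.5882, -0.0451, 0.1564]
tcp_rot: [0.69, 0.724, 0.0, -0.0]
contact_force: [-0.2, -0.5, -0.0]
opening: 0.448
time: 15.88
eef_pos: [0.5884, -0.0454, 0.1568]
tcp_rot: [0.69, 0.724, 0.0, 0.0]
contact_force: [0.1, -0.7, 2.5]
opening: 0.327
[ 0.58838286 -0.04542298  0.15682786] [ 0.1212354  -0.73126998  2.45500741] 0.3273893878853088
```

View pics/crop14.png

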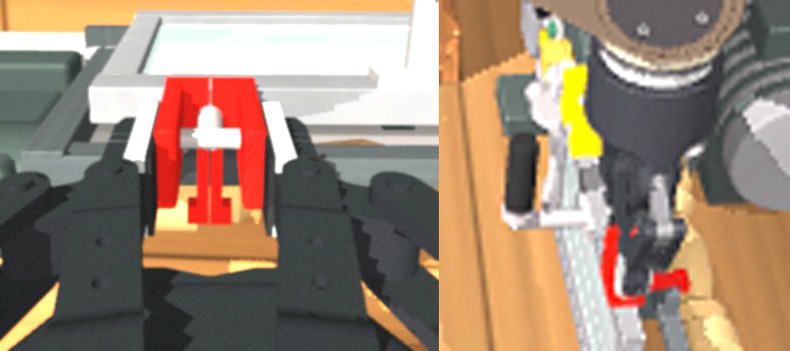

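The red tabs are squeezed together, with the jaw stopped at about 28–30 mm, and their rods meet in the middle. Opening and backing off.

```bash
python3 -m crank '0 0 0 0 0 0; 0 0 0 0 0 0; 0 0 0 0 0 0' 0.4 && python3 -m crank '0 0 -40 0 0 0; 0 0 -60 0 0 0; 40 0 0 0 0 0; 0 0 0 0 0 0'
python3 - <<'E'
from h import *
s=readout.get_state();c=cam("wrist",s);print(s["eef_pos"],yaw(s))
im=optics.read_camera("wrist");save(im,"o_wrist.png",1.4);np.save("pics/o.npy",im)
E
```

```text
time: 16.35
eef_pos: [0.588, -0.0449, 0.1561]
tcp_rot: [0.69, 0.724, 0.0, -0.001]
contact_force: [0.8, 0.3, 0.2]
opening: 0.7
time: 16.85
eef_pos: [0.5864, -0.0035, 0.2575]
tcp_rot: [0.689, 0.725, 0.001, 0.0]
contact_force: [0.3, 0.8, 0.0]
opening: 0.701
[ 0.5863597  -0.00353862  0.25752429] 1.6222949196438394
```

View pics/o_wrist.png

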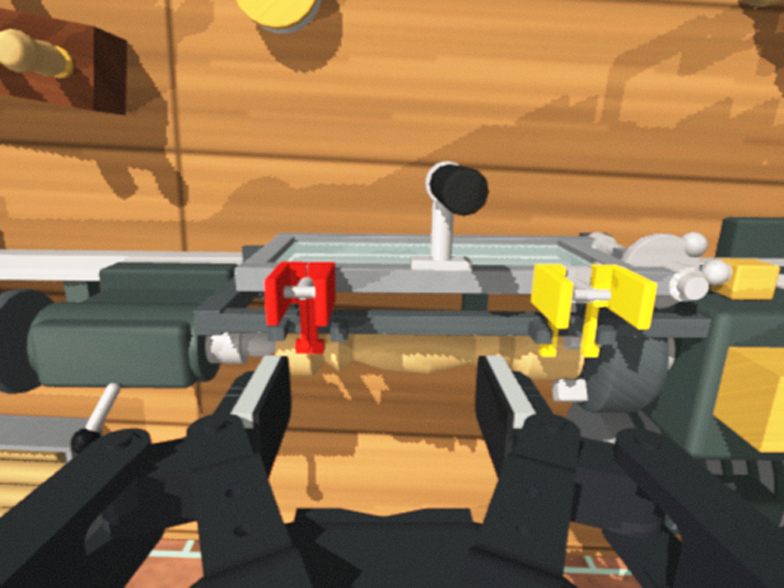

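Red stays in (265–335, rods joined); yellow is still out (532–655).

Run:
```python
from h import *
s=readout.get_state();c=cam("wrist",s)
f=lambda x,y:(x/1.4,y/1.4)
for k in [(655,300),(640,325),(570,292),(568,327)]: print(k,atz(c,f(*k),.222).round(4))
print(plan([.581,.105,.20],np.pi/2+.047))
```

```text
(655, 300) [0.5772 0.1255 0.222 ]
(640, 325) [0.5901 0.1209 0.222 ]
(570, 292) [0.5753 0.0843 0.222 ]
(568, 327) [0.593  0.0862 0.222 ]
['36.5 0.2 18.8 0.000 -0.000 0.001', '36.5 0.1 18.8 0.000 -0.000 0.001', '36.5 0.1 18.8 0.000 -0.000 0.001']
```

```bash
python3 -m crank '36 0 0 0 0 0.002; 36 0 10 0 0 0; 35 0 30 0 0 0; 0 0 0 0 0 0'
python3 - <<'E'
from h import *
s=readout.get_state();c=cam("wrist",s);P=np.array(s["eef_pos"]);print(P,yaw(s),s["contact_force"])
im=optics.read_camera("wrist");save(im,"p_wrist.png",1.4)
print(proj(c,P+[0,0,.222-P[2]])*1.4)
E
```

```text
time: 17.4
eef_pos: [0.5786, 0.1027, 0.2121]
tcp_rot: [0.689, 0.724, -0.002, -0.003]
contact_force: [-0.4, -0.5, 0.3]
opening: 0.697
[0.57861766 0.10268865 0.21214893] 1.620031480430952 [-0.40649129 -0.47396694  0.33665381]
[381.99451487 339.27480278]
```

View pics/p_wrist.png

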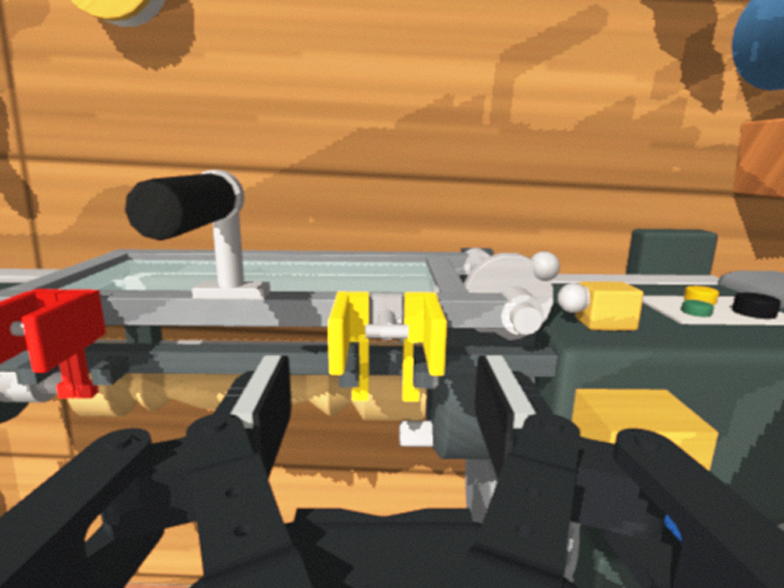

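Run:
```python
from h import *
s=readout.get_state();c=cam("wrist",s);P=np.array(s["eef_pos"])
for z in (.18,.2): print(z,[atz(c,(x/1.4,y/1.4),z).round(4) for x,y in [(525,318),(503,318),(546,318),(470,290)]])
print([(proj(c,[.581,.106+d,.19])*1.4).round() for d in(.03,.042,.045)])
im=optics.read_camera("wrist");save(im[190:260,300:420],"crop15.png",6)
```

```text
0.18 [array([0.5832, 0.1707, 0.18  ]), array([0.5838, 0.1601, 0.18  ]), array([0.5827, 0.1808, 0.18  ]), array([0.5705, 0.1428, 0.18  ])]
0.2 [array([0.5765, 0.164 , 0.2   ]), array([0.577 , 0.1544, 0.2   ]), array([0.576 , 0.1731, 0.2   ]), array([0.565 , 0.1387, 0.2   ])]
[array([457., 317.]), array([483., 318.]), array([489., 319.])]
```

View pics/crop15.png

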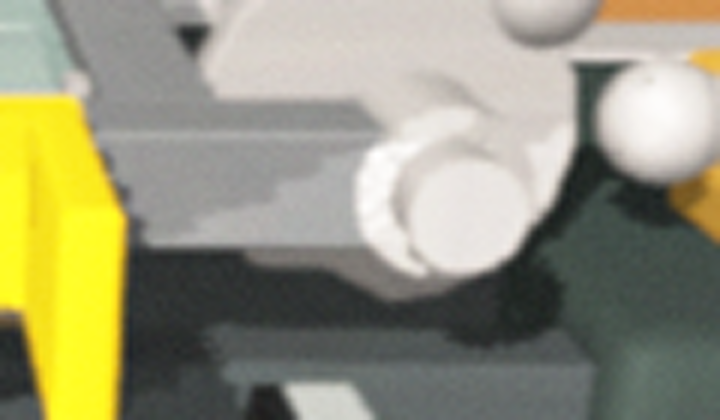

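The hinge knuckle is near y = 0.165, so I'll narrow the jaw slightly and descend to the same height used for red.

```bash
python3 -m crank '3 2 0 0 0 0; 0 0 20 0 0 0; 0 0 20 0 0 0; 0 0 16 0 0 0; 0 0 0 0 0 0' 0.32
python3 - <<'E'
from h import *
s=readout.get_state();c=cam("wrist",s);P=np.array(s["eef_pos"]);print(P,yaw(s),s["contact_force"],s["opening"])
im=optics.read_camera("wrist");save(im,"q_wrist.png",1.4)
E
```

```text
time: 18.12
eef_pos: [0.5813, 0.1047, 0.1575]
tcp_rot: [0.69, 0.723, -0.001, -0.002]
contact_force: [0.6, 0.3, -0.0]
opening: 0.658
[0.58126436 0.10470135 0.15754422] 1.6174123078811105 [ 0.63320738  0.30542289 -0.02717617] 0.6582193819597081
```

View pics/q_wrist.png

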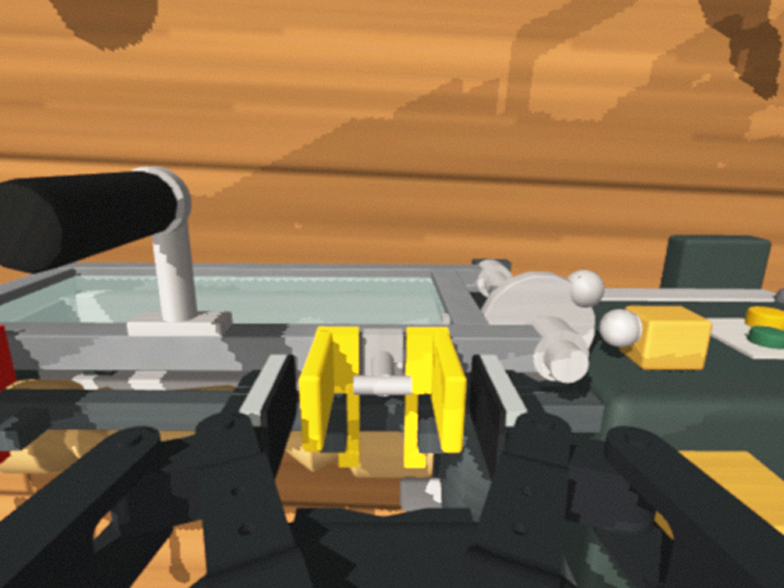

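The yellow tabs (301–465) are centred between the pads, about 10 px from each. Squeezing.

```bash
python3 -m crank '0 0 0 0 0 0; 0 0 0 0 0 0; 0 0 0 0 0 0' -0.1 30 && python3 -m crank '0 0 0 0 0 0; 0 0 0 0 0 0; 0 0 0 0 0 0' -0.5 && python3 -m crank '0 0 0 0 0 0; 0 0 0 0 0 0; 0 0 0 0 0 0' 0.32 && python3 -m crank '0 0 -40 0 0 0; 0 0 -60 0 0 0; -40 0 -20 0 0 0; -35 -20 0 0 0 0; 0 0 0 0 0 0'
python3 - <<'E'
from h import *
s=readout.get_state();c=cam("wrist",s);P=np.array(s["eef_pos"]);print(P,yaw(s),s["contact_force"],s["opening"])
im=optics.read_camera("wrist");save(im,"r_wrist.png",1.4)
E
```

```text
time: 18.55
eef_pos: [0.5833, 0.1049, 0.1611]
tcp_rot: [0.69, 0.723, 0.001, 0.0]
contact_force: [-0.2, 0.1, -0.3]
opening: 0.45
time: 18.92
eef_pos: [0.5833, 0.1045, 0.1615]
tcp_rot: [0.69, 0.723, 0.0, 0.0]
contact_force: [-2.2, -2.0, 5.1]
opening: 0.33
time: 19.3
eef_pos: [0.5828, 0.105, 0.16]
tcp_rot: [0.69, 0.723, 0.0, -0.001]
contact_force: [0.1, 0.2, -1.1]
opening: 0.661
time: 19.92
eef_pos: [0.5661, 0.0272, 0.2808]
tcp_rot: [0.691, 0.722, 0.001, -0.0]
contact_force: [0.4, 0.1, 0.2]
opening: 0.662
[0.56612733 0.0271845  0.28079496] 1.614586315874191 [0.40249609 0.12986519 0.17897792] 0.6621825246303003
```

View pics/r_wrist.png

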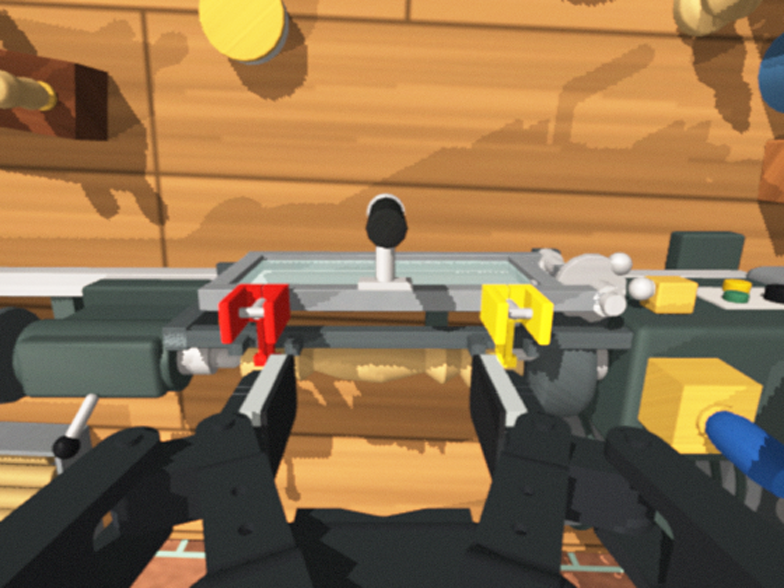

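Both catches are in: red (220–290), yellow (480–552), rods joined. The grip's top is at (386,228). Now measuring the grip, the hinge and what stands near the gate's final position.

Run:
```python
from h import *
s=readout.get_state();c=cam("wrist",s);T=cam("top");S=cam("side")
print("grip top",atz(c,(386/1.4,228/1.4),.243))
a=np.load("pics/a_top.npy");b=np.load("pics/a_side.npy")
print("finial top",atz(T,(255/1.4,361/1.4),.05),tri([(T,(255/1.4,361/1.4)),(S,(330/1.4,250/1.4))]))
print("mug",atz(T,(203/1.4,335/1.4),.088))
print(tri([(T,(203/1.4,335/1.4)),(S,(349/1.4,203/1.4))]))
G=np.array([.5305,.0275]);print(plan([*G,.25],np.pi/2+.047))
```

```text
grip top [0.53014192 0.02846034 0.243     ]
finial top [0.35689303 0.28554958 0.05      ] (array([0.35922101, 0.28771805, 0.0421035 ]), [array([-0. , -0.8]), array([-0.7,  0.1])])
mug [0.40479502 0.38027832 0.088     ]
(array([0.4057027 , 0.37294584, 0.10952872]), [array([-0. , -0.8]), array([-0.7,  0.1])])
['0.8 -35.8 30.4 0.000 -0.002 -0.002']
```

Grip at (0.530, 0.028). The finial at (0.357, 0.287) and mug at (0.405, 0.38) are clear of the gate's final line (y about 0.17). Moving over the grip and down.

```bash
python3 -m crank '1 -36 0 0 0 0; 0 0 30 0 0 0; 0 0 30 0 0 0; 0 0 0 0 0 0'
python3 - <<'E'
from h import *
s=readout.get_state();c=cam("wrist",s);P=np.array(s["eef_pos"]);print(P,yaw(s),s["contact_force"],s["opening"])
im=optics.read_camera("wrist");save(im,"s_wrist.png",1.4)
print(proj(c,[.530,.028,.243])*1.4)
E
```

```text
time: 20.48
eef_pos: [0.5286, 0.0294, 0.2171]
tcp_rot: [0.69, 0.724, -0.001, -0.003]
contact_force: [0.2, -0.4, -0.1]
opening: 0.659
[0.52864234 0.02939501 0.21710704] 1.6185877058748963 [ 0.2147784  -0.41867292 -0.07483955] 0.6586227372611161
[377.95417911 359.56553899]
```

View pics/s_wrist.png

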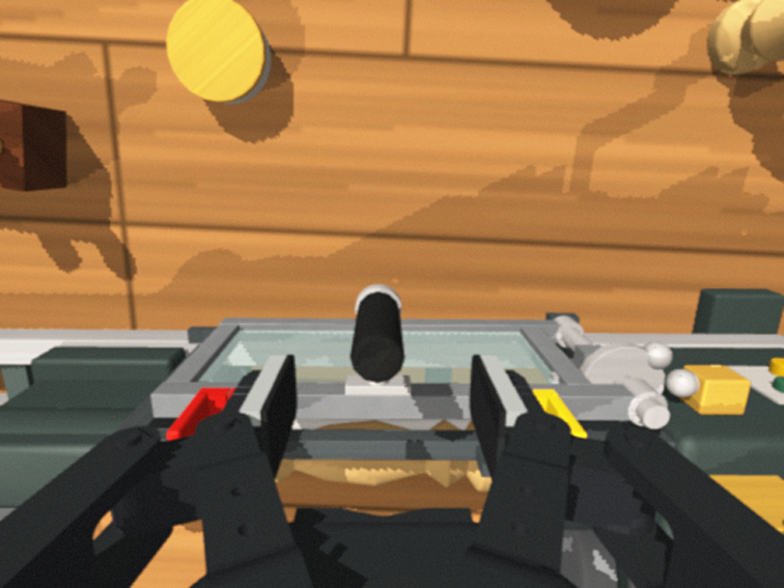

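The grip's top (378,358) is right between the pads. Descending to hold height and closing.

```bash
python3 -m crank '-1 1 20 0 0 0; 0 0 20 0 0 0; 0 0 17 0 0 0; 0 0 0 0 0 0' && python3 -m crank '0 0 0 0 0 0; 0 0 0 0 0 0; 0 0 0 0 0 0; 0 0 0 0 0 0; 0 0 0 0 0 0' -1 70
python3 - <<'E'
from h import *
s=readout.get_state();c=cam("wrist",s);S=cam("side");P=np.array(s["eef_pos"]);print(P,yaw(s),s["contact_force"],s["opening"])
im=optics.read_camera("wrist");save(im,"t_wrist.png",1.2)
sd=optics.read_camera("side");q=proj(S,P).astype(int);o=q-[50,75]
save(sd[o[1]:o[1]+100,o[0]:o[0]+100],"crop16.png",5)
E
```

```text
time: 21.02
eef_pos: [0.5311, 0.0276, 0.1626]
tcp_rot: [0.69, 0.724, -0.0, -0.001]
contact_force: [0.3, 1.2, 0.1]
opening: 0.662
time: 21.65
eef_pos: [0.5323, 0.0274, 0.1648]
tcp_rot: [0.69, 0.723, 0.001, 0.0]
contact_force: [-0.9, 1.1, 6.9]
opening: 0.218
[0.53234484 0.02741866 0.16482719] 1.617488875962107 [-0.86270715  1.08512549  6.88956242] 0.21824852091765273
```

View pics/t_wrist.png

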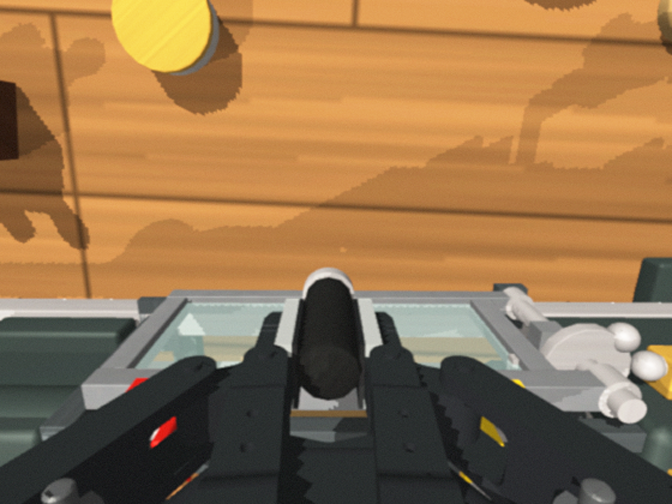

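View pics/crop16.png

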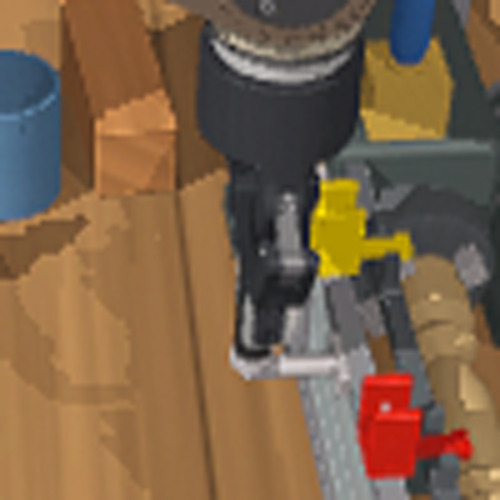

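Holding the grip (opening about 18.5 mm on a 20 mm grip). Swinging on the 150 mm arc about the hinge, 0.1 rad per row.

```bash
python3 -m crank '3.0 -7.0 0 0 0 0.05; 3.0 -7.0 0 0 0 0.05; 6.2 -13.7 0 0 0 0.1; 6.2 -13.7 0 0 0 0.1'
python3 - <<'E'
from h import *
s=readout.get_state();P=np.array(s["eef_pos"]);H=np.array([.579,.1695])
print(yaw(s),np.linalg.norm(P[:2]-H),np.degrees(np.arctan2(*(P[:2]-H)[::-1])),s["contact_force"],s["opening"])
save(optics.read_camera("wrist"),"u_wrist.png",1.2)
E
```

```text
time: 22.25
eef_pos: [0.4929, 0.0471, 0.1648]
tcp_rot: [0.792, 0.611, 0.001, 0.002]
contact_force: [1.1, -0.4, 6.3]
opening: 0.215
1.314784746268034 0.14965681853416976 -125.10440315185666 [ 1.11331683 -0.43946118  6.25791725] 0.21508204469228556
```

View pics/u_wrist.png

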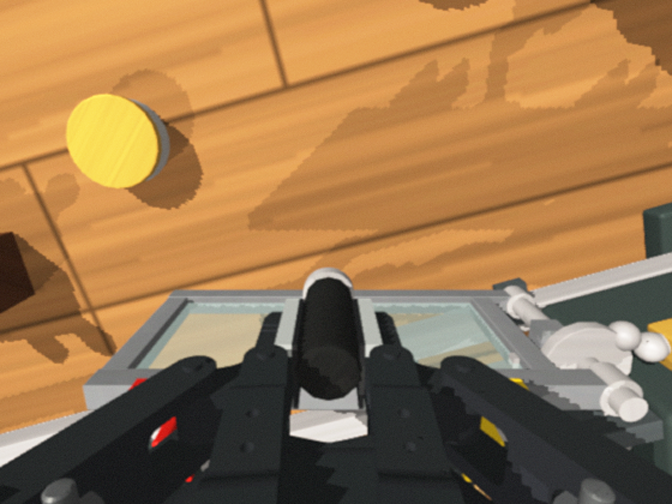

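The gate follows the gripper (about 0.3 rad), keeping its place in the picture. Continuing through the click stop.

```bash
python3 -m crank '6.2 -13.7 0 0 0 0.1; 6.2 -13.7 0 0 0 0.1; 6.2 -13.7 0 0 0 0.1; 6.2 -13.7 0 0 0 0.1; 6.2 -13.7 0 0 0 0.1'
python3 - <<'E'
from h import *
s=readout.get_state();P=np.array(s["eef_pos"]);H=np.array([.579,.1695])
print(yaw(s),np.linalg.norm(P[:2]-H),np.degrees(np.arctan2(*(P[:2]-H)[::-1])),s["contact_force"],s["wrist_torque"],s["opening"],s["qpos"])
save(optics.read_camera("wrist"),"v_wrist.png",1.2)
E
```

```text
time: 22.92
eef_pos: [0.4444, 0.1036, 0.1648]
tcp_rot: [0.918, 0.396, -0.0, 0.002]
contact_force: [1.3, -6.5, 6.0]
opening: 0.217
0.8150219329791673 0.1498317825439642 -153.90882332606014 [ 1.31004089 -6.49060452  5.95707038] [-0.69680414 -0.16940034  0.07016241] 0.21665073928031126 [ 0.00872368 -0.18746624  2.12336494 -0.00439232  1.20403983 -0.80473025]
```

View pics/v_wrist.png

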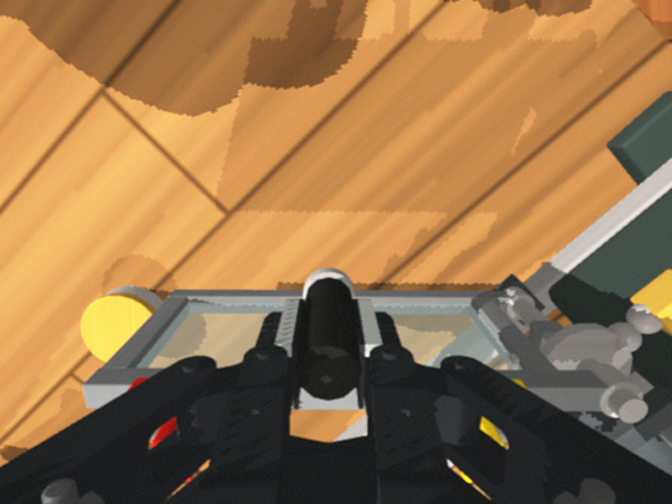

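```bash
python3 -m crank '6.2 -13.7 0 0 0 0.1; 6.2 -13.7 0 0 0 0.1; 6.2 -13.7 0 0 0 0.1; 6.2 -13.7 0 0 0 0.1' && python3 -m crank '6.2 -13.7 0 0 0 0.1; 6.2 -13.7 0 0 0 0.1; 3.0 -7.0 0 0 0 0.05; 3.0 -7.0 0 0 0 0.05; 0 0 0 0 0 0'
python3 - <<'E'
from h import *
s=readout.get_state();P=np.array(s["eef_pos"]);H=np.array([.579,.1695])
print(yaw(s),np.linalg.norm(P[:2]-H),np.degrees(np.arctan2(*(P[:2]-H)[::-1])),s["contact_force"],s["wrist_torque"],s["opening"],s["qpos"])
save(optics.read_camera("wrist"),"w_wrist.png",1.2);save(optics.read_camera("top"),"w_top.png",1.4);save(optics.read_camera("side"),"w_side.png",1.4)
E
```

```text
time: 23.48
eef_pos: [0.4294, 0.1625, 0.1648]
tcp_rot: [0.979, 0.206, -0.0, 0.001]
contact_force: [-2.3, -4.5, 7.1]
opening: 0.214
time: 24.1
eef_pos: [0.4342, 0.2076, 0.1648]
tcp_rot: [0.998, 0.059, -0.001, 0.001]
contact_force: [-4.9, -3.7, 8.2]
opening: 0.218
0.11718722787172092 0.1496928739497701 165.25465266450053 [-4.86427691 -3.69415947  8.23433134] [-0.58171773  0.55633399 -0.23519415] 0.21797248738887762 [ 2.35577836e-01 -1.22930924e-01  2.06724881e+00 -1.44572015e-03
  1.19897721e+00  1.18915823e-01]
```

View pics/w_wrist.png

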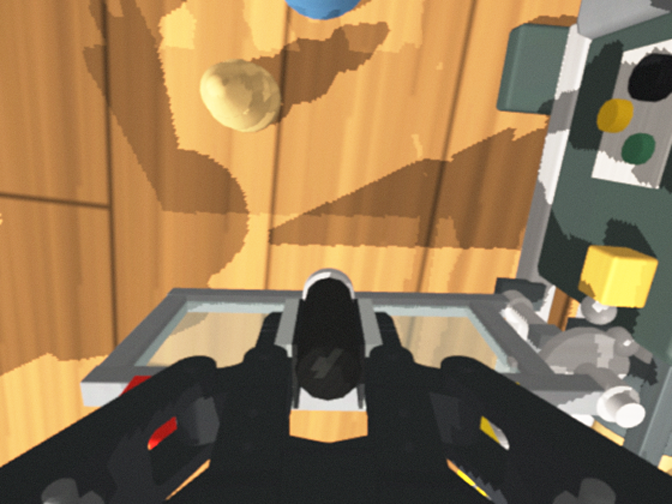

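View pics/w_top.png

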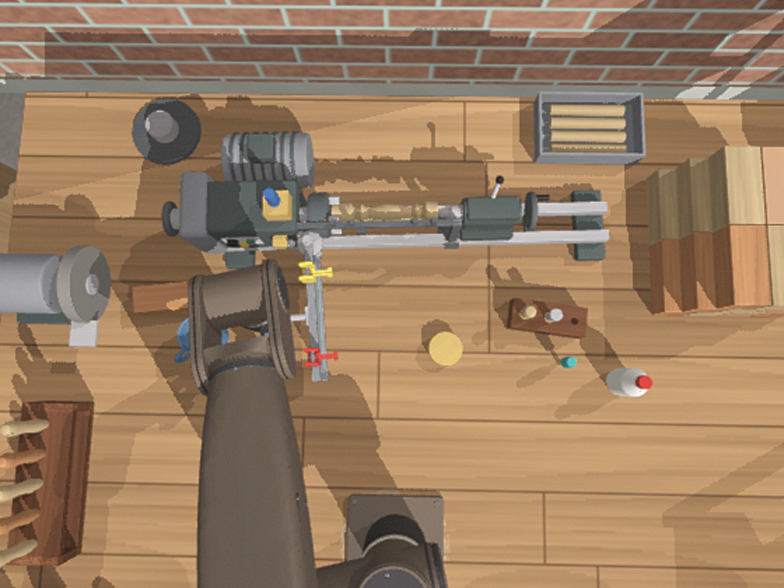

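View pics/w_side.png

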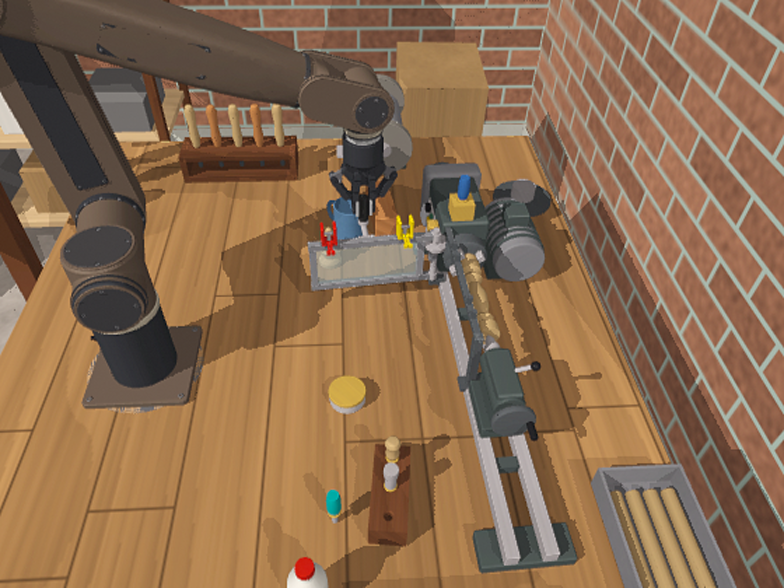

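All views show the gate at about 1.50 rad, almost square, held by the grip. The pin is in the bush and everything else is undisturbed. One last nudge to 1.57, then settle.

```bash
python3 -m crank '2 -5 0 0 0 0.035; 2 -5 0 0 0 0.035; 0 0 0 0 0 0; 0 0 0 0 0 0; 0 0 0 0 0 0' && python3 -m crank '0 0 0 0 0 0; 0 0 0 0 0 0; 0 0 0 0 0 0; 0 0 0 0 0 0'
python3 - <<'E'
from h import *
s=readout.get_state();P=np.array(s["eef_pos"]);H=np.array([.579,.1695])
a=np.degrees(np.arctan2(*(P[:2]-H)[::-1]));print("gate est",np.radians(-108.9-(a-360)),1.617-yaw(s),s["contact_force"],s["opening"],np.abs(s["dq"]).max())
S=cam("side");sd=optics.read_camera("side");save(sd[110:220,210:360],"crop17.png",5)
im=optics.read_camera("wrist");save(im,"x_wrist.png",1)
E
```

```text
time: 24.88
eef_pos: [0.4373, 0.2176, 0.1648]
tcp_rot: [1.0, 0.024, -0.001, 0.001]
contact_force: [-3.9, -4.5, 7.9]
opening: 0.218
time: 25.38
eef_pos: [0.4373, 0.2176, 0.1648]
tcp_rot: [1.0, 0.023, -0.001, 0.001]
contact_force: [-4.5, -3.0, 8.3]
opening: 0.215
gate est 1.568175942332091 1.570018500819023 [-4.51665839 -2.95021033  8.27501791] 0.2145853321411333 0.00197638994667267
```

View pics/crop17.png

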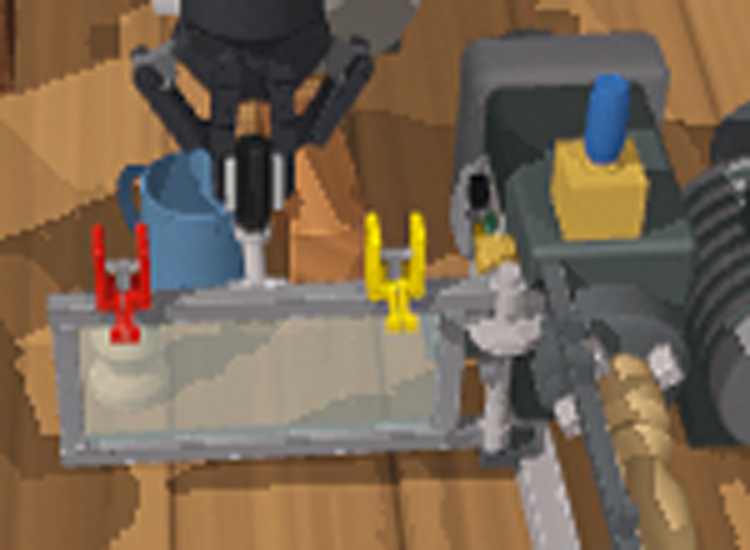

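View pics/x_wrist.png

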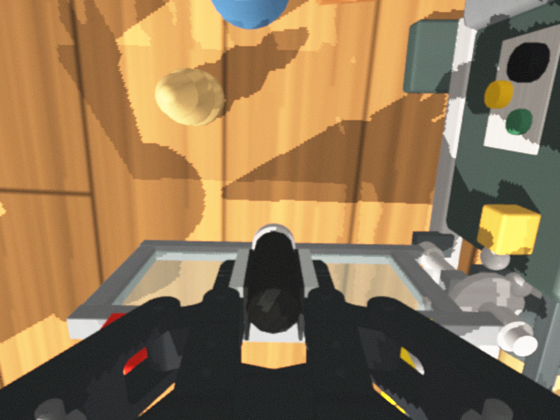

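The crop shows the gate square out with the pads on the black grip (255,185). Both catches measure about 30–33 mm over the tabs, scaled by the 150 mm catch spacing, so they are in. The pin stands upright in the bush (608,120). Handing in.

```bash
python3 -c "
from plant import ctrl;print(ctrl.sign_off())"
```

```text
the job is handed in; nothing more can be done
None
```

The job is handed in at about 25.5 s of the 70 s. The index pin is home in the bush, both catches are in (red first, then yellow), and the gripper is holding the gate square out by its grip. The sign-off gives no verdict, so what follows rests on my own last checks.

- **Pin:** it stands upright with its collar on the bush; the handle top was within a few pixels of where the camera model puts it when home.
- **Catches:** each stayed in after I let go, at about 30–33 mm over the tabs (30 mm is fully in).
- **Gate:** it stands at about 1.57 rad, worked out two ways from the arm's pose, with joint speeds near zero. The jaws are stopped on the grip at a reading of about 18 mm for a 20 mm grip, and the grip force is set to 70 N.
- **Other things on the bench:** none looked moved in the last pictures, though I did not measure their positions again.

One thing disagreed with the description. In the images the finger tips sat about 40 mm behind the reported TCP, so the first grasp only caught the top of the pin's handle, and the pin leaned by about 0.04 rad. I corrected the lean before inserting it and used the real tip position for the catches and the grip.

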